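# Hook the trimmer's return spring onto its anchor post with the spring puller

### The arm

A 6-joint arm with a two-finger parallel gripper is mounted at the origin on the work surface. World frame = base frame: x ahead of the robot, y to its left, z up, the work surface at z = 0. Lengths are in mm, angles in rad, forces in N, time in s.
With the tool pointing down it reaches from about 275 to 750 mm from the base axis. Payload 10.2 kg.
Tool frame: the origin (TCP) lies midway between the tips of the shut fingers; the grasp point (between the pads) lies grasp_offset behind it (grasp_offset is the distance from the TCP to the grasp point, in mm); x points along the fingers, z is the direction in which the jaws open and shut, and the axes are right-handed (so a half turn about x gives the same grasp; the last joint's range is limited). The gripper opens to 85 mm and grips with 20 to 120 N. Pads are 22 mm wide; open, the fingers measure 114 mm over their backs; the gripper's body (76 mm by 85 mm) begins 54 mm behind the grasp point. The pads swing forward as they close: fully open they stand 13 mm farther back than shut.
Start: joints at [0.909, 0.313, 1.498, -0, 1.331, -0.223], TCP at [223.061, 475.263, 231.294] pointing down, gripper open.
Joint ranges: [-2.94, 2.94], [-0.97, 2.17], [0.19, 2.56], [-1.23, 4.37], [0.02, 3.11], [-2.88, 2.88]. Speed limits (rad/s): [2.39, 2.39, 3.01, 3.14, 3.14, 3.14].

### API

Orientations are given as a unit quaternion [w, x, y, z].
In Python, from rig import sense, capture, calibration, finish_job, grasp_offset gives the robot as it stands.
- The arm moves only by the shell command python3 -m jog 'ROWS' [FORCE]. ROWS is JSON, a list of rows, each an object with "linear": the shift along the tool's x, y, z scaled (see below), a list of three; "rotation": the turn, a rotation vector about the tool's x, y, z scaled (see below), a list of three; "grip": the finger opening in mm, from 0 to 85.4. A call has 1 to 20 rows; each row is the pose to reach, as a shift and turn from the pose measured when the call began, along the tool's axes at that moment; what a row does not reach only later rows make up. The controller multiplies each number of a shift by 0.3 m and each number of a turn by 0.5 rad. A row lasts 1/12 s, in which the tool goes at most 41.7 mm and 7.16 degrees, less where a joint would pass 70% of its speed; a pose out of reach is approached as far as the arm can. A call with a number of a shift or a turn outside -1 to 1 is refused whole. A call with a gripper value outside its range is refused whole. The fingers move at their own pace and stop on an object; FORCE is the grip in N (left out, the last holds). Time passes only in rows, so rows that repeat a pose let the fingers close. It gives the time, the measured TCP pose, the force and the opening at its end, in the units of the state.
- sense(): the state, without advancing time (a new reading comes with each control period).
- capture(name): name is "side" or "top" or "wrist"; returns (picture, depth): 384x512x3 uint8, red, green, blue; 384x512 float32, mm along the optical axis (not along the pixel's ray), 0 where there is no reading.
- calibration(name): a dict with "intrinsics" (3x3 intrinsics, pixels), "world_from_camera" (4x4, takes a point from camera to world coordinates). Camera axes: x right, y up, looking along -z (the intrinsics and any distortion apply to the point x, -y, -z); pixel columns grow to the right and rows downward; lengths in mm; the calibration is good to about 2 mm. The wrist camera is an equidistant fisheye: a pixel r from the principal point sees the ray r / f radians off the axis. A picture is of the moment at which its call begins: read the wrist's pose just before it. calibration takes no time and is no camera call; for the wrist camera it gives the pose at the moment of the call.
- finish_job(): hands the job in, once; it reports no verdict.
The state is a dict: "time_s": time; "joints": joint angles; "dq": joint speeds; "tau": joint torques, N m; "eef_pos": TCP position; "ee_rot": TCP orientation; "force": force on the tool from outside, world axes, zero at the start; "wrist_torque": the same for the moment, N m; "grip_width": opening from 0.0 (shut) to 1.0 (fully open).
Only numpy, scipy, OpenCV 4.12 (cv2) and the standard library are available. Lean on these libraries where they do the work, as an engineer would, in place of code of your own. Each camera call takes 0.05 s, during which the arm holds its last target.

### The job

On the cutting mat is the open clamp unit of the studio's board trimmer, its return spring hanging loose beside the anchor post. Take the spring puller from its wooden stand, put its peg through the ring at the end of the spring, gently stretch the spring not more than 2 cm past the post, bring it sideways until its shank just touches the post, and ease it back so that the hook is fully home on the post. Never let the spring snap back, force it against anything or touch it with the fingers; then put the puller back upright in its stand and leave the clutter where it is.

Things in the scene. Friction and masses are not known exactly. Their poses are not given: they have to be found in the camera images.
- fixture: The clamp unit, fixed: grey base plate 130 x 245 mm, top 12 mm above the bench, grey housing 42 mm high at one end. Origin on the bench under the pivot stud; +y runs from the stud to the anchor post's bracket (aluminium, 84 x 26 mm, top at 22 mm); it spans x -85 to +45, y -64 (housing) to +210 mm. The spring hangs loose on the -x side of the post.
- slot_mid (a point): Middle of the bracket's slot, 142 mm from the pivot along the unit's +y, at 40 mm height; axes as the clamp unit. The anchor post, plain upright steel, 8 mm diameter, top at 49 mm, is rigidly clamped in this slot: on its line (y = 142 mm), but up to 24 mm either way of this point along x. Where along x is not measured: find it by touch (or by eye).
- pivot (a point): Axis of the upright pivot stud (10 mm diameter, top at 52 mm), at the height of the spring's axis, 40 mm above the bench. The spring turns about it in a level plane only and stays at this height.
- swivel (a joint): Angle of the spring about the pivot stud (rad, counter-clockwise from above): 0 = along the clamp unit's +y, positive = hook end swung to the unit's -x side (the side it starts on). Turns easily and stays where it is left. Range -0.3 to 0.6.
- spring_hook (a joint): Stretch of the spring (m): 0 = slack, closed coils; 0.022 to 0.024 = seated on the post. Pull needed: 3 N to start opening plus 0.3 N per mm (9.6 N at seat). The hook's lip clears the post from 0.035 on; do not go beyond 0.044 (2 cm past the post).
- hook_seat (a point): Centre of the post when home in the hook; 120 mm from the pivot at zero stretch. y along the spring away from the pivot, z up. Level 5 mm wire hook: shank on the -x side (inner edge 6 mm off the axis), bend at the far end, short lip on the +x side (ends 6.5 mm nearer the pivot than here). The post enters from +x behind the lip to the shank. Keep puller's pull plus post's push under 25 N.
- pull_eye (a point): Centre of the closed ring beyond the hook, 15.5 mm further along y than hook_seat: inside diameter 13 mm, 5 mm wire, upright hole, centre at 40 mm height. The puller's peg goes down into it; it is free below down to the plate (12 mm) or bracket (22 mm; nut under the post to 27 mm).
- puller_grip (a point): Centre of the puller's black square grip, 24 x 24 x 60 mm, upright; axes along its sides, z up; the puller's mass is about 0.1 kg. Grip it low for least leverage, closing the fingers along the direction of the pull, with a firm grip.
- puller_tip (a point): Lower end of the puller's round-ended steel peg, 8 mm diameter, 30 mm long below the grip, on the grip's axis; 60 mm below puller_grip.
- stand: Plywood stand of the puller, fixed, 64 x 64 x 38 mm, with an upright hole of 17 mm diameter and 34 mm depth in the middle of its top; the peg stands in it and the grip rests on its top. Origin at the centre of its underside. It is on either side of the clamp unit.
- mug: white mug, 80 mm across, 95 mm high, stands where the stand might be, on the other side of the clamp unit; origin at the centre of its underside
- tape: roll of white tape lying flat, 96 mm across, 24 mm high; origin at the centre of its underside
- collar: small loose steel collar, 20 mm across, 10 mm high, left lying on the base plate of the clamp unit; origin at the centre of its underside
- foam: white foam block 90 x 70 x 60 mm; origin at the centre of its underside
- glue: small green glue bottle, 44 mm across, 130 mm high; origin at the centre of its underside
- phone: black phone lying flat, 148 x 72 x 9 mm; origin at the centre of its underside
- jar: clear jar with dark lid, 72 mm across, 85 mm high; origin at the centre of its underside
Mind the look-alikes: they are no part of the job. There is more than one size of the part that bears puller_grip; the job needs the larger. There is more than one size of the stand; the one meant has the size given above.

How it is judged:
By the outcome, as a careful person would: the job done as asked, in the order asked, and still so for the second after the job is handed in, with the robot touching nothing.
It also fails if it takes over 72 s, if anything falls off the work surface, if the arm or the gripper's body presses on something with over 40 N, if the wrist force passes 120 N, or if a joint passes its speed limit or range.

## Working session

There is one attempt and no reset: what is moved stays moved. The work goes in short steps, Python scripts to look and compute and a shell command to move; the robot and the scene stay as the last step left them, time stands still between calls to the robot, and variables do not carry over. Pictures are saved under pics/ and viewed, and the job is handed in when it is done.

```bash
mkdir -p pics; ls
python3 - <<'E'
from rig import *
import cv2,numpy as np
print(sense()); print(grasp_offset() if callable(grasp_offset) else grasp_offset)
for n in ("top","side","wrist"):
    p,d=capture(n); cv2.imwrite(f"pics/{n}0.png",p[:,:,::-1]); np.save(f"pics/{n}0.npy",d)
    c=calibration(n); print(n,c); np.savez(f"pics/{n}0cal.npz",K=c["intrinsics"],T=c["world_from_camera"])
E
```

```text
pics
{'time_s': 0.0, 'joints': array([ 9.08597099e-01,  3.13438191e-01,  1.49844807e+00, -1.99715570e-05,
        1.33098272e+00, -2.23414878e-01]), 'dq': array([-0.00190998, -0.00135821,  0.00051213, -0.0011648 ,  0.00083693,
       -0.00075577]), 'tau': array([ 4.02535661e-04, -4.12267256e+01, -2.59742761e+01, -1.37081743e-04,
        4.16475465e-03,  2.92206562e-05]), 'eef_pos': array([222.90046613, 475.04659812, 230.73697917]), 'ee_rot': array([ 0.59640941, -0.37935614,  0.59725486,  0.37904005]), 'force': array([ 0.28710603,  0.38960335, -0.56602295]), 'wrist_torque': array([ 0.04210695, -0.0391968 , -0.03239437]), 'grip_width': 1.0006061834128377}
18.700000000000003
top {'intrinsics': array([[393.64907452,   0.        , 265.63316247],
       [  0.        , 393.64907452, 184.17713231],
       [  0.        ,   0.        ,   1.        ]]), 'world_from_camera': array([[ 1.02504671e-02,  9.81413846e-01, -1.91629304e-01,
         3.34810256e+02],
       [-9.99945963e-01,  1.03923536e-02, -2.64643733e-04,
        -1.36916071e+01],
       [ 1.73175447e-03,  1.91621662e-01,  9.81467340e
[... 494 characters left out ...]
.28152004e-02,  7.01129913e-01,  7.12918380e-01,
         8.58719114e+02],
       [ 0.00000000e+00,  0.00000000e+00,  0.00000000e+00,
         1.00000000e+00]])}
wrist {'intrinsics': array([[297.31863964,   0.        , 256.28851889],
       [  0.        , 297.31863964, 189.51619618],
       [  0.        ,   0.        ,   1.        ]]), 'world_from_camera': array([[ 4.25593415e-01, -8.61113109e-01, -2.78126693e-01,
         1.52361366e+02],
       [ 9.04914052e-01,  4.04688479e-01,  1.31748979e-01,
         5.08664661e+02],
       [-8.96104803e-04, -3.07752251e-01,  9.51466105e-01,
         3.73106273e+02],
       [ 0.00000000e+00,  0.00000000e+00,  0.00000000e+00,
         1.00000000e+00]])}
```

View pics/top0.png

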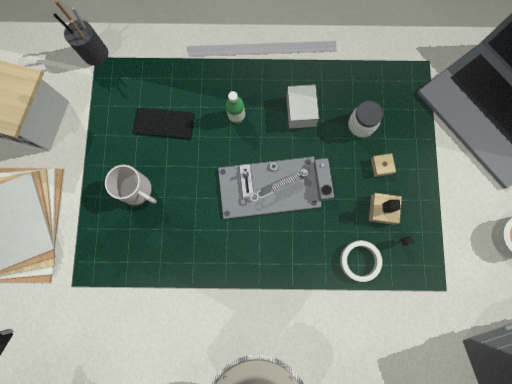

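View pics/side0.png

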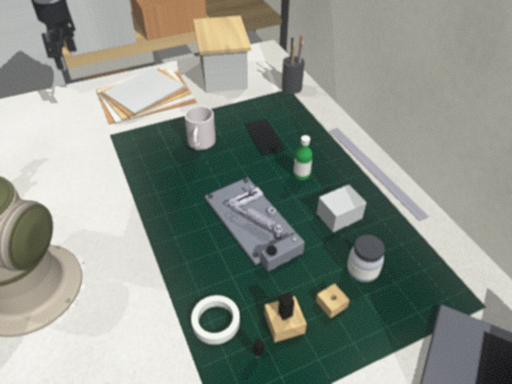

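View pics/wrist0.png

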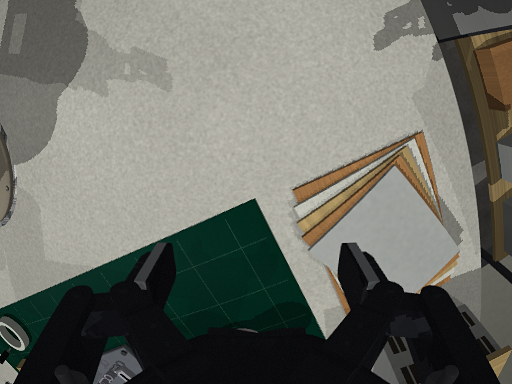

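```bash
cat > h.py <<'E'
import numpy as np
def load(n):
    z=np.load(f"pics/{n}cal.npz"); return z["K"],z["T"],np.load(f"pics/{n}.npy")
def atz(K,T,u,v,z):
    r=T[:3,:3]@np.array([(u-K[0,2])/K[0,0],-(v-K[1,2])/K[1,1],-1]); o=T[:3,3]
    return o+r*(z-o[2])/r[2]
def cloud(K,T,d):
    v,u=np.mgrid[:d.shape[0],:d.shape[1]]
    P=np.stack([(u-K[0,2])/K[0,0]*d,-(v-K[1,2])/K[1,1]*d,-d],-1)
    return P@T[:3,:3].T+T[:3,3]
E
python3 - <<'E'
import cv2
a=cv2.imread("pics/top0.png")
cv2.imwrite("pics/topA.png",cv2.resize(a[145:225,210:340],None,fx=6,fy=6,interpolation=cv2.INTER_CUBIC))
cv2.imwrite("pics/topB.png",cv2.resize(a[145:255,350:430],None,fx=5,fy=5,interpolation=cv2.INTER_CUBIC))
a=cv2.imread("pics/side0.png")
cv2.imwrite("pics/sideA.png",cv2.resize(a[170:360,200:360],None,fx=3.1,fy=3.1,interpolation=cv2.INTER_CUBIC))
E
```

```text
(no output)
```

View pics/topA.png

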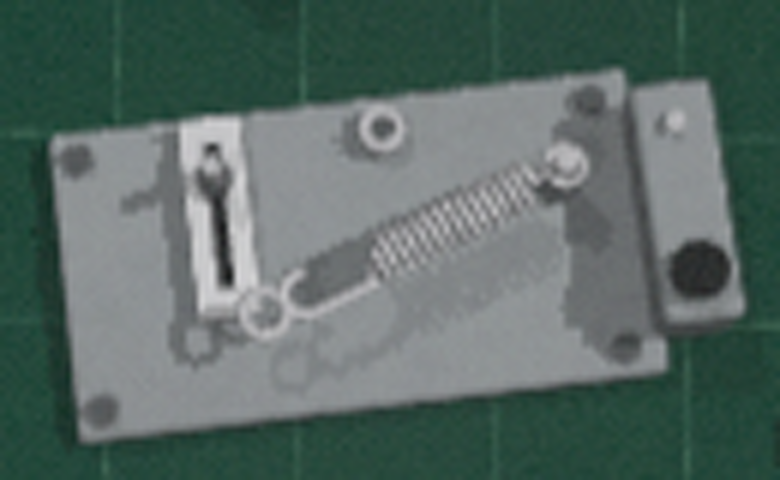

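View pics/topB.png

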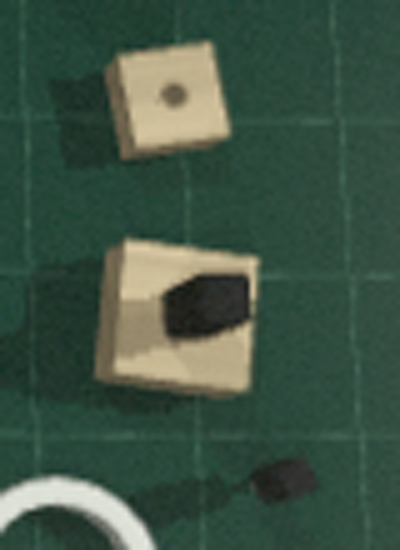

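View pics/sideA.png

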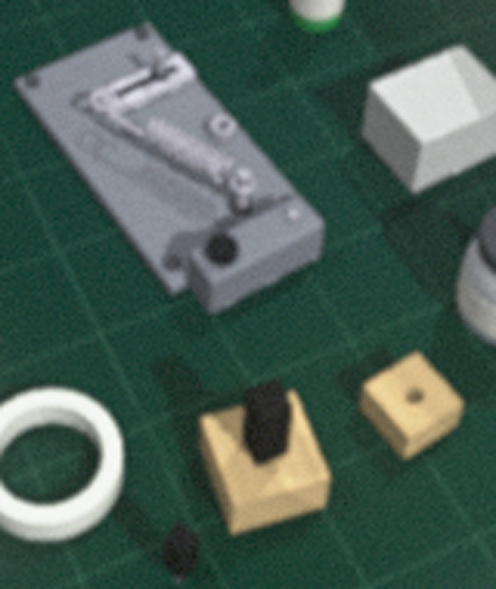

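Run:
```python
from h import *
import cv2
K,T,d=load("top0")
f=lambda x,y:((x+.5)/6-.5+210,(y+.5)/6-.5+145)
C=[atz(K,T,*f(*p),12)[:2] for p in [(52,137),(622,70),(668,372),(82,442)]]
C=np.array(C);print(C)
for i in range(4): print(np.linalg.norm(C[i]-C[i-1]))
# model corners: far end y=210: x=45 (up) etc
M=np.array([[45,210],[45,-35],[-85,-35],[-85,210]],float)
mc=M.mean(0);cc=C.mean(0);H=(M-mc).T@(C-cc);U,S,V=np.linalg.svd(H);R=V.T@U.T
t=cc-R@mc;th=np.arctan2(R[1,0],R[0,0]);print("th",th,"pivot",t, (C-(M@R.T+t)))
def un(p): return R.T@(np.array(p[:2])-t)
print("stud top",un(atz(K,T,*f(568,163),52)), "post top",un(atz(K,T,*f(212,150),49)),un(atz(K,T,*f(212,157),49)),
 "ring",un(atz(K,T,*f(266,313),40)),atz(K,T,*f(266,313),40))
print("bracket mid",[un(atz(K,T,*f(*p),22)) for p in [(180,120),(242,118),(258,308),(200,315)]])
print("collar",un(atz(K,T,*f(381,128),22)))
P=cloud(K,T,d)
g=lambda x,y:((x+.5)/5-.5+350,(y+.5)/5-.5+145)
print("big stand",[atz(K,T,*g(*p),38).round(1)[:2] for p in [(127,238),(259,258),(250,392),(117,380)]])
print("small stand",[atz(K,T,*g(*p),26).round(1)[:2] for p in [(116,62),(213,42),(231,133),(128,155)]])
for box in [(368,190,405,228),(370,150,400,180),(398,230,418,250)]:
    q=P[box[1]:box[3],box[0]:box[2]].reshape(-1,3)
    print(np.histogram(q[:,2],bins=range(-5,130,5)))
    hi=q[q[:,2]>q[:,2].max()-6]; print(hi.mean(0),hi.min(0),hi.max(0),len(hi))
```

```text
[[ 564.71173384  106.18925456]
 [ 596.29998258 -133.18647194]
 [ 468.1215831  -150.45241019]
 [ 436.76242396   89.6595222 ]]
129.01262709786985
241.45093890106367
129.33605342500002
242.151062226317
th 0.13067908501619913 pivot [ 547.70530693 -106.09531983] [[-0.24531837 -1.78872446]
 [-0.58239917  1.74658899]
 [ 0.13077358  1.42062152]
 [ 0.69694397 -1.37848605]]
stud top [-1.02556856  0.16492207] post top [ 22.10618003 141.40602644] [ 19.23187823 141.72448543] ring [-45.05739799 127.50321263] [486.41746413  14.44943812  40.        ]
bracket mid [array([ 42.85557353, 153.83885112]), array([ 40.62159339, 128.16794385]), array([-39.64611347, 130.67192099]), array([-39.68443926, 154.54371959])]
collar [29.46504459 71.34173551]
big stand [array([ 501. , -278.2]), array([ 491.8, -341.6]), array([ 427.1, -333.7]), array([ 432.1, -270.5])]
small stand [array([ 592.2, -279.9]), array([ 603. , -328.9]), array([ 556.4, -335.4]), array([ 544.7, -283.9])]
(array([ 66, 461,  45,  22,  20,  20,  24,  21, 349, 177,   4,  14,   9,
         6,   6,  14,   7,   6,   8,  14,  84,  24,   0,   0,   0,  
[... 448 characters left out ...]
  0,   5,  10,  15,  20,  25,  30,  35,  40,  45,  50,  55,
        60,  65,  70,  75,  80,  85,  90,  95, 100, 105, 110, 115, 120,
       125]))
[334.81025597 -13.69160712 975.95799599] [334.81025597 -13.69160712 975.95799599] [334.81025597 -13.69160712 975.95799599] 1
(array([ 27, 259,  21,   0,   0,   1,   6,   7,   5,   7,   3,   9,  19,
        32,   0,   0,   0,   0,   0,   0,   0,   0,   0,   0,   0,   0]), array([ -5,   0,   5,  10,  15,  20,  25,  30,  35,  40,  45,  50,  55,
        60,  65,  70,  75,  80,  85,  90,  95, 100, 105, 110, 115, 120,
       125]))
[334.81025597 -13.69160712 975.95799599] [334.81025597 -13.69160712 975.95799599] [334.81025597 -13.69160712 975.95799599] 4
```

```bash
cat >> h.py <<'E'
from scipy.spatial.transform import Rotation as Ro
def cur():
    from rig import sense
    s=sense(); q=s["ee_rot"]; return s,Ro.from_quat([q[1],q[2],q[3],q[0]])
def tgt(yaw): # tool pointing down, jaw axis (tool z) at world angle yaw
    z=np.array([np.cos(yaw),np.sin(yaw),0]); x=np.array([0,0,-1.]); y=np.cross(z,x)
    return Ro.from_matrix(np.stack([x,y,z],1))
def rows(pos,yaw=None):
    s,R=cur()
    d=R.inv().apply(np.array(pos)-s["eef_pos"])/300
    out="linear "+str(d.round(4).tolist())
    if yaw is not None:
        a=(R.inv()*tgt(yaw)).as_rotvec()/0.5
        b=(R.inv()*tgt(yaw+np.pi)).as_rotvec()/0.5
        out+=f" rot {a.round(4).tolist()} | alt {b.round(4).tolist()}"
    print(out, "j6",s["joints"][5].round(2))
E
python3 - <<'E'
from h import *
s,R=cur(); print(R.as_matrix().round(3))
import cv2
for n in("top0","side0"):
    K,T,d=load(n);P=cloud(K,T,d)
    m=(d>0)&(abs(P[...,0]-460)<40)&(abs(P[...,1]+305)<45)
    hi=P[m&(P[...,2]>92)&(P[...,2]<110)]
    print(n,len(hi),hi.mean(0)); r=cv2.minAreaRect(hi[:,:2].astype(np.float32)); print(r)
    md=P[m&(P[...,2]>50)&(P[...,2]<110)]; print(cv2.minAreaRect(md[:,:2].astype(np.float32)))
    st=P[m&(P[...,2]>34)&(P[...,2]<42)]; print("stand",cv2.minAreaRect(st[:,:2].astype(np.float32)))
rows([460,-306,250])
E
```

```text
[[-0.001 -0.905  0.425]
 [-0.001  0.425  0.905]
 [-1.     0.    -0.001]]
top0 112 [ 462.5420726  -302.46933698   98.7192713 ]
((462.0344543457031, -302.94256591796875), (22.043428421020508, 23.59587287902832), 0.9978368282318115)
((461.779296875, -302.662353515625), (23.546308517456055, 22.645605087280273), 89.4089584350586)
stand ((462.8006896972656, -304.27642822265625), (65.70899963378906, 64.5675277709961), 83.00028228759766)
side0 155 [ 464.3969306  -307.8062725    97.01538687]
((464.9922180175781, -306.1189270019531), (26.146015167236328, 24.408845901489258), 86.07482147216797)
((464.953369140625, -306.46624755859375), (24.624706268310547, 25.985126495361328), 0.6596881151199341)
stand ((465.4505310058594, -306.3163757324219), (67.12812805175781, 64.32791900634766), 83.04206085205078)
linear [-0.0622, -1.8215, -2.0214] j6 -0.22
```

```bash
python3 -m jog '[{"linear":[0,-0.45,-0.5],"rotation":[-0.44,0,0],"grip":85},{"linear":[0,-0.9,-1.0],"rotation":[-0.87,0,0],"grip":85},{"linear":[0,-0.9,-1.0],"rotation":[-0.87,0,0],"grip":85},{"linear":[0,-0.9,-1.0],"rotation":[-0.87,0,0],"grip":85},{"linear":[0,-0.9,-1.0],"rotation":[-0.87,0,0],"grip":85},{"linear":[0,-0.9,-1.0],"rotation":[-0.87,0,0],"grip":85},{"linear":[0,-0.9,-1.0],"rotation":[-0.87,0,0],"grip":85},{"linear":[0,-0.9,-1.0],"rotation":[-0.87,0,0],"grip":85},{"linear":[0,-0.9,-1.0],"rotation":[-0.87,0,0],"grip":85},{"linear":[0,-0.9,-1.0],"rotation":[-0.87,0,0],"grip":85}]'
python3 - <<'E'
from h import *
rows([463,-304,230],np.pi/2)
E
```

```text
time_s: 0.98
eef_pos: [339.8, 86.9, 231.2]
ee_rot: [0.501, -0.499, 0.501, 0.499]
force: [1.5, 0.8, -0.2]
grip_width: 0.996
linear [0.005, -0.4154, -1.3015] rot [-0.0073, -0.0015, -0.0] | alt [6.2759, -0.0, 0.0023] j6 -1.65
```

```bash
python3 -m jog '[{"linear":[0.1,-0.5,-0.25],"rotation":[0,0,0],"grip":85},{"linear":[0.1,-0.5,-0.25],"rotation":[0,0,0],"grip":85},{"linear":[0.1,-0.5,-0.25],"rotation":[0,0,0],"grip":85},{"linear":[0.1,-0.5,-0.25],"rotation":[0,0,0],"grip":85},{"linear":[0.1,-0.5,-0.25],"rotation":[0,0,0],"grip":85},{"linear":[0.1,-0.5,-0.25],"rotation":[0,0,0],"grip":85},{"linear":[0.1,-0.5,-0.25],"rotation":[0,0,0],"grip":85}]'
python3 - <<'E'
from h import *
from rig import *
import cv2
n="wrist1"
c=calibration("wrist");p,d=capture("wrist")
cv2.imwrite(f"pics/{n}.png",p[:,:,::-1]); np.save(f"pics/{n}.npy",d)
np.savez(f"pics/{n}cal.npz",K=c["intrinsics"],T=c["world_from_camera"])
E
```

```text
time_s: 1.57
eef_pos: [488.9, 11.6, 201.0]
ee_rot: [0.501, -0.499, 0.501, 0.499]
force: [-0.6, 0.4, 0.2]
grip_width: 0.996
```

View pics/wrist1.png

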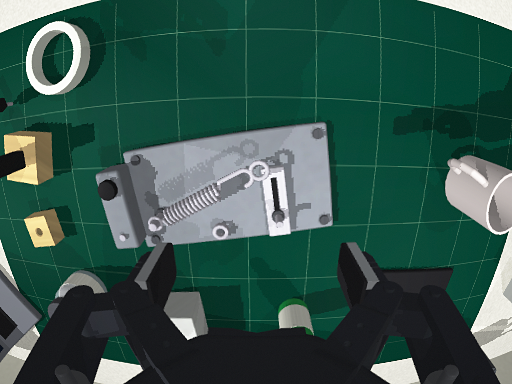

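```bash
cat >> h.py <<'E'
def fat(K,T,u,v,z):
    a=(u-K[0,2])/K[0,0]; b=(v-K[1,2])/K[1,1]; r=np.hypot(a,b)
    dr=np.array([np.sin(r)*a/r,-np.sin(r)*b/r,-np.cos(r)])
    w=T[:3,:3]@dr; o=T[:3,3]; return o+w*(z-o[2])/w[2]
def fpix(K,T,p):
    q=T[:3,:3].T@(np.array(p)-T[:3,3]); r=np.arctan2(np.hypot(q[0],q[1]),-q[2]); h=np.hypot(q[0],q[1])
    return K[0,2]+K[0,0]*r*q[0]/h, K[1,2]-K[1,1]*r*q[1]/h
E
python3 - <<'E'
import cv2
a=cv2.imread("pics/wrist1.png")
cv2.imwrite("pics/w1A.png",cv2.resize(a[115:255,90:340],None,fx=3.2,fy=3.2,interpolation=cv2.INTER_CUBIC))
cv2.imwrite("pics/w1B.png",cv2.resize(a[150:245,225:300],None,fx=6,fy=6,interpolation=cv2.INTER_CUBIC))
E
```

```text
(no output)
```

View pics/w1A.png

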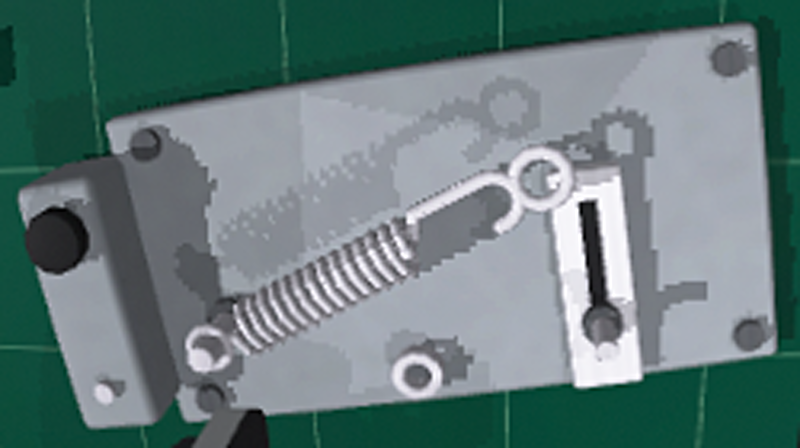

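View pics/w1B.png

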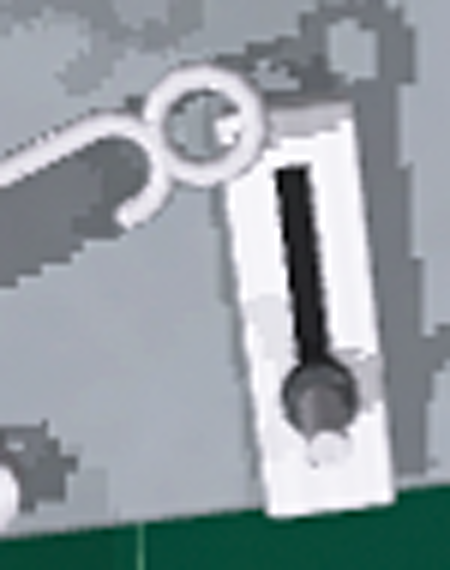

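Run:
```python
from h import *
K,T,d=load("wrist1")
f=lambda x,y:((x+.5)/3.2-.5+90,(y+.5)/3.2-.5+115)
g=lambda x,y:((x+.5)/6-.5+225,(y+.5)/6-.5+150)
ring=fat(K,T,*g(205,126),40); stud=fat(K,T,*f(201,352),52); post=fat(K,T,*g(327,446),49); 
print(ring,stud,post,np.linalg.norm(ring-stud),np.linalg.norm((ring-stud)[:2]),np.linalg.norm((post-stud)[:2]))
C=np.array([fat(K,T,*f(*p),12)[:2] for p in [(776,354),(184,422),(108,122),(752,27)]])
M=np.array([[45,210],[45,-35],[-85,-35],[-85,210]],float)
mc=M.mean(0);cc=C.mean(0);U,S,V=np.linalg.svd((M-mc).T@(C-cc));R=V.T@U.T
t=cc-R@mc;print("th",np.arctan2(R[1,0],R[0,0]),t,C-(M@R.T+t))
un=lambda p:R.T@(p[:2]-t)
print("unit: ring",un(ring),"post",un(post),"stud",un(stud))
```

```text
[487.83262612  14.012332    40.        ] [ 545.84132679 -105.49405763   52.        ] [545.25816003  35.95825134  49.        ] 133.38210718016762 132.84120789808304 141.4535110814053
th 0.12947851787171977 [ 549.0684731  -106.36075537] [[-1.31300764 -1.57938216]
 [-1.41344989  1.04130008]
 [ 1.02827586  2.66293856]
 [ 1.69818167 -2.12485647]]
unit: ring [-45.18104667 127.27207918] post [ 14.59739103 141.61968201] stud [-3.08822759  1.27612251]
```

```bash
python3 -m jog '[{"linear":[-0.05,0.08,-1],"rotation":[0,0,0],"grip":85},{"linear":[-0.05,0.08,-1],"rotation":[0,0,0],"grip":85},{"linear":[-0.05,0.08,-1],"rotation":[0,0,0],"grip":85},{"linear":[-0.05,0.08,-1],"rotation":[0,0,0],"grip":85},{"linear":[-0.05,0.08,-1],"rotation":[0,0,0],"grip":85},{"linear":[-0.05,0.08,-1],"rotation":[0,0,0],"grip":85},{"linear":[-0.05,0.08,-1],"rotation":[0,0,0],"grip":85},{"linear":[-0.05,0.08,-1],"rotation":[0,0,0],"grip":85},{"linear":[-0.05,0.08,-1],"rotation":[0,0,0],"grip":85},{"linear":[-0.05,0.08,-1],"rotation":[0,0,0],"grip":85}]'
cat > snap.py <<'E'
import sys
from h import *
from rig import *
import cv2
def snap(cam,n):
    c=calibration(cam);p,d=capture(cam)
    cv2.imwrite(f"pics/{n}.png",p[:,:,::-1]); np.save(f"pics/{n}.npy",d)
    np.savez(f"pics/{n}cal.npz",K=c["intrinsics"],T=c["world_from_camera"])
def crop(n,u0,v0,u1,v1,f,o):
    a=cv2.imread(f"pics/{n}.png")
    cv2.imwrite(f"pics/{o}.png",cv2.resize(a[v0:v1,u0:u1],None,fx=f,fy=f,interpolation=cv2.INTER_CUBIC))
if __name__=="__main__": snap(sys.argv[1],sys.argv[2])
E
python3 snap.py wrist wrist2
```

```text
time_s: 2.45
eef_pos: [463.6, -286.8, 217.1]
ee_rot: [0.501, -0.499, 0.501, 0.499]
force: [-0.5, -0.1, -0.1]
grip_width: 0.992
```

View pics/wrist2.png

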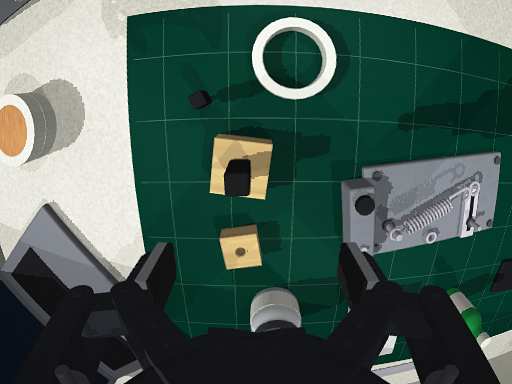

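Run:
```python
from snap import *
crop("wrist2",195,125,285,210,7,"w2A")
```

```text
(no output)
```

View pics/w2A.png

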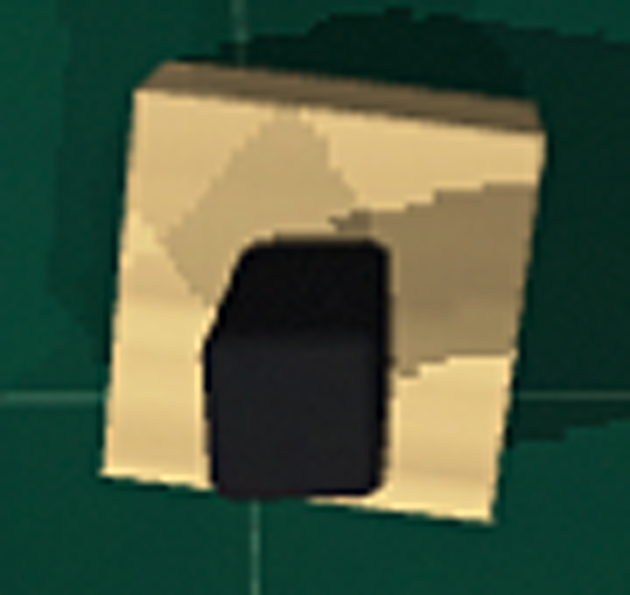

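Run:
```python
from h import *
K,T,d=load("wrist2")
g=lambda x,y:((x+.5)/7-.5+195,(y+.5)/7-.5+125)
C=np.array([fat(K,T,*g(*p),98)[:2] for p in [(207,340),(386,335),(384,494),(214,496)]]);print(C,C.mean(0))
for i in range(4):
  e=C[i]-C[i-1];print(np.linalg.norm(e),np.degrees(np.arctan2(e[1],e[0])))
S=np.array([fat(K,T,*g(*p),38)[:2] for p in [(133,90),(545,132),(492,522),(103,474)]]);print(S,S.mean(0))
for i in range(4):
  e=S[i]-S[i-1];print(np.linalg.norm(e),np.degrees(np.arctan2(e[1],e[0])))
rows([463.8,-305,78],np.pi/2)
```

```text
[[ 454.27957439 -316.28910485]
 [ 453.7521716  -292.93616521]
 [ 475.56183789 -293.42641183]
 [ 475.78000428 -316.12213398]] [ 464.84339704 -304.69345397]
21.501078221494296 -179.55505383811803
23.35889431985939 91.29374798127817
21.815175575187855 -1.287701173927945
22.696770711648735 -89.44925176958571
[[ 429.5129243  -333.57020268]
 [ 436.72642351 -269.30490703]
 [ 501.17777721 -277.31275538]
 [ 492.66398269 -341.13823716]] [ 465.02027693 -305.33152556]
63.60291912746516 173.16625353948527
64.66887037464483 83.59560531228647
64.94692163180805 -7.082498303937615
64.39081317537723 -97.59793351089023
linear [0.4637, 0.0001, -0.0623] rot [-0.0037, -0.0008, 0.0001] | alt [6.2795, 0.0002, 0.0012] j6 -2.34
```

```bash
python3 -m jog '[{"linear":[0,-0.004,-0.061],"rotation":[0,0,0],"grip":85},{"linear":[0.12,-0.004,-0.061],"rotation":[0,0,0],"grip":85},{"linear":[0.22,-0.004,-0.061],"rotation":[0,0,0],"grip":85},{"linear":[0.32,-0.004,-0.061],"rotation":[0,0,0],"grip":85},{"linear":[0.40,-0.004,-0.061],"rotation":[0,0,0],"grip":85},{"linear":[0.47,-0.004,-0.061],"rotation":[0,0,0],"grip":85},{"linear":[0.52,-0.004,-0.061],"rotation":[0,0,0],"grip":70},{"linear":[0.56,-0.004,-0.061],"rotation":[0,0,0],"grip":60},{"linear":[0.58,-0.004,-0.061],"rotation":[0,0,0],"grip":50},{"linear":[0.58,-0.004,-0.061],"rotation":[0,0,0],"grip":50}]' 30; python3 snap.py wrist wrist3; python3 -c "
from snap import *
snap('side','side3');crop('side3',200,220,340,360,4,'s3')"
```

```text
time_s: 3.33
eef_pos: [465.0, -302.8, 42.5]
ee_rot: [0.5, -0.499, 0.5, 0.501]
force: [0.1, -0.1, -0.1]
grip_width: 0.588
```

View pics/wrist3.png

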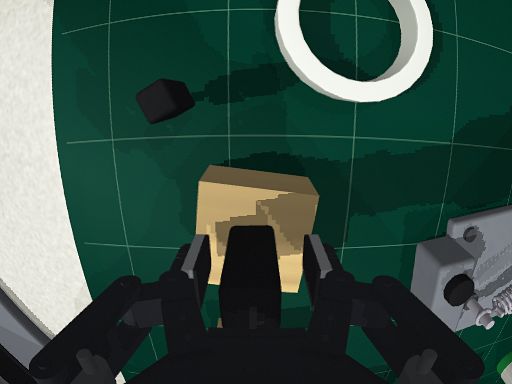

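View pics/s3.png

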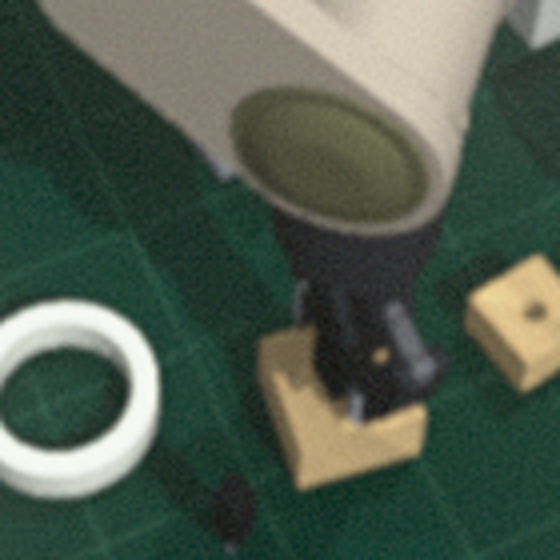

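```bash
python3 -m jog '[{"linear":[0,0,-0.006],"rotation":[0,0,0],"grip":40},{"linear":[0,0,-0.006],"rotation":[0,0,0],"grip":30},{"linear":[0,0,-0.006],"rotation":[0,0,0],"grip":20},{"linear":[0,0,-0.006],"rotation":[0,0,0],"grip":15},{"linear":[0,0,-0.006],"rotation":[0,0,0],"grip":10},{"linear":[0,0,-0.006],"rotation":[0,0,0],"grip":10},{"linear":[0,0,-0.006],"rotation":[0,0,0],"grip":10},{"linear":[0,0,-0.006],"rotation":[0,0,0],"grip":10}]' 90
```

```text
time_s: 4.1
eef_pos: [466.0, -306.1, 45.0]
ee_rot: [-0.5, 0.501, -0.5, -0.499]
force: [-0.6, 1.9, 5.8]
grip_width: 0.27
```

```bash
python3 -m jog '[{"linear":[-0.03,0,0],"rotation":[0,0,0],"grip":10},{"linear":[-0.08,0,0],"rotation":[0,0,0],"grip":10},{"linear":[-0.14,0,0],"rotation":[0,0,0],"grip":10},{"linear":[-0.22,0,0],"rotation":[0,0,0],"grip":10},{"linear":[-0.3,0,0],"rotation":[0,0,0],"grip":10},{"linear":[-0.3,0,0],"rotation":[0,0,0],"grip":10}]' 
python3 snap.py wrist wrist4; python3 -c "
from snap import *
snap('side','side4');crop('side4',200,200,340,340,4,'s4')"
```

```text
time_s: 4.6
eef_pos: [467.2, -307.3, 140.2]
ee_rot: [-0.5, 0.504, -0.5, -0.496]
force: [-0.7, -1.3, 0.0]
grip_width: 0.272
```

View pics/wrist4.png

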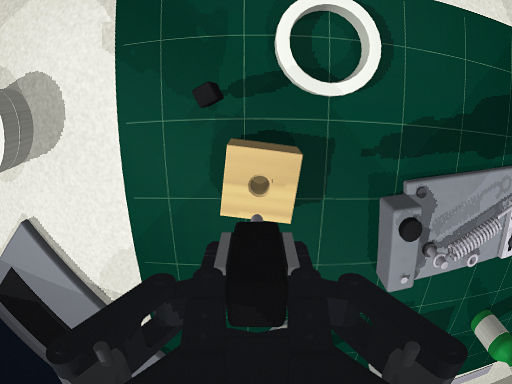

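View pics/s4.png

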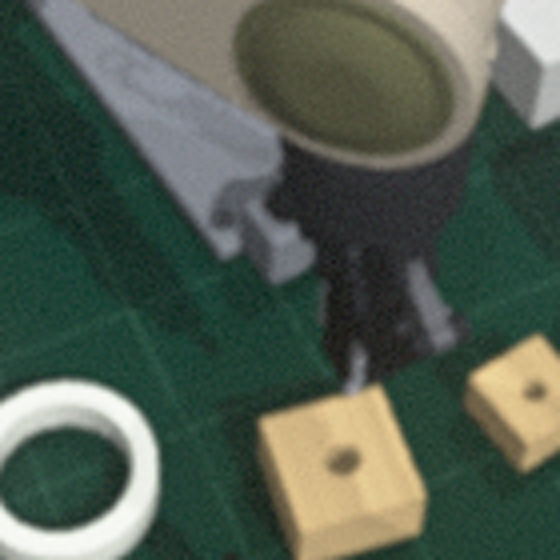

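Run:
```python
from snap import *
crop("wrist4",205,130,315,335,4,"w4A")
K,T,d=load("wrist4")
s,R=cur(); p=s["eef_pos"];ax=R.as_matrix()[:,0];print(ax,R.as_matrix()[:,2])
for k in (-6,18,22,26,30,34,37): print(k,np.round(fpix(K,T,p+ax*k),1))
print("hole",fat(K,T,259,186,38))
```

```text
[ 0.00316603 -0.00328376 -0.9999896 ] [ 7.73057397e-04  9.99994318e-01 -3.28133146e-03]
-6 [258.9 245.1]
18 [258.8 226.1]
22 [258.8 223.4]
26 [258.7 220.7]
30 [258.7 218.2]
34 [258.7 215.8]
37 [258.7 214. ]
hole [ 465.78251271 -305.92485301   38.        ]
```

View pics/w4A.png

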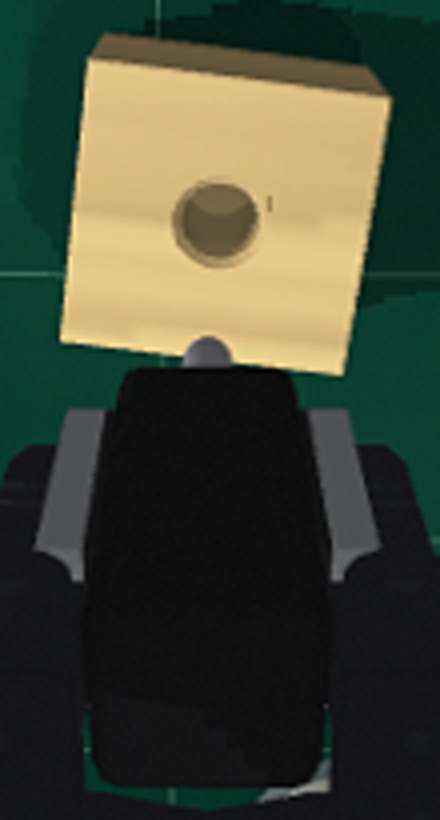

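```bash
python3 -m jog '[{"linear":[0,-0.02,0.1],"rotation":[-0.2,0,0],"grip":10},{"linear":[0,-0.05,0.25],"rotation":[-0.5,0,0],"grip":10},{"linear":[0,-0.07,0.4],"rotation":[-0.9,0,0],"grip":10},{"linear":[0,-0.07,0.55],"rotation":[-0.94,0,0],"grip":10},{"linear":[0,-0.07,0.7],"rotation":[-0.94,0,0],"grip":10},{"linear":[0,-0.07,0.83],"rotation":[-0.94,0,0],"grip":10},{"linear":[0,-0.07,0.93],"rotation":[-0.94,0,0],"grip":10},{"linear":[0,-0.07,1],"rotation":[-0.94,0,0],"grip":10},{"linear":[0,-0.07,1],"rotation":[-0.94,0,0],"grip":10},{"linear":[0,-0.07,1],"rotation":[-0.94,0,0],"grip":10}]'
python3 - <<'E'
from h import *
rows([487,14.7,95],2.04)
E
```

```text
time_s: 5.53
eef_pos: [486.5, -5.1, 134.0]
ee_rot: [-0.369, 0.604, -0.37, -0.602]
force: [-0.3, -1.0, -1.2]
grip_width: 0.272
linear [0.1298, -0.0314, 0.0585] rot [0.0046, -0.0064, -0.0004] | alt [-6.2786, 0.0007, -0.0101] j6 -2.29
```

```bash
python3 -m jog '[{"linear":[0,-0.03,0.05],"rotation":[0,0,0],"grip":10},{"linear":[0.07,-0.03,0.06],"rotation":[0,0,0],"grip":10},{"linear":[0.12,-0.031,0.06],"rotation":[0,0,0],"grip":10},{"linear":[0.13,-0.031,0.06],"rotation":[0,0,0],"grip":10},{"linear":[0.13,-0.031,0.06],"rotation":[0,0,0],"grip":10}]'
python3 - <<'E'
from snap import *
snap("wrist","wrist5"); snap("side","side5"); snap("top","top5")
crop("wrist5",150,130,350,330,3,"w5A")
crop("side5",200,140,320,270,4,"s5A")
E
```

```text
time_s: 5.95
eef_pos: [486.1, 14.2, 93.9]
ee_rot: [-0.369, 0.603, -0.371, -0.603]
force: [-0.2, -0.2, -1.4]
grip_width: 0.268
```

View pics/w5A.png

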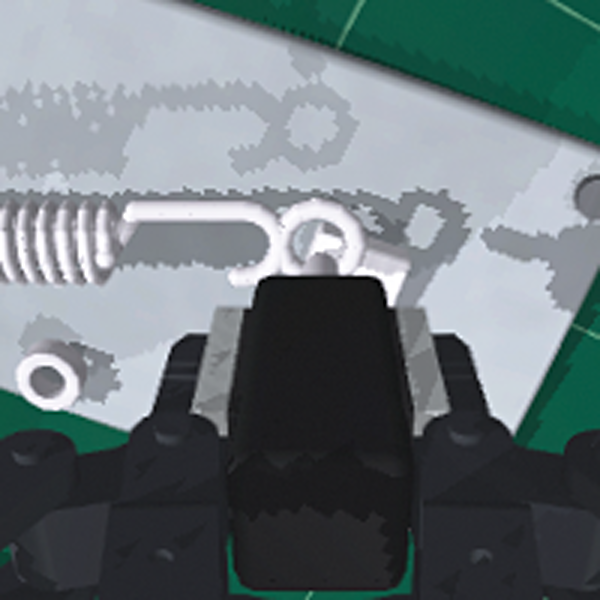

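View pics/s5A.png

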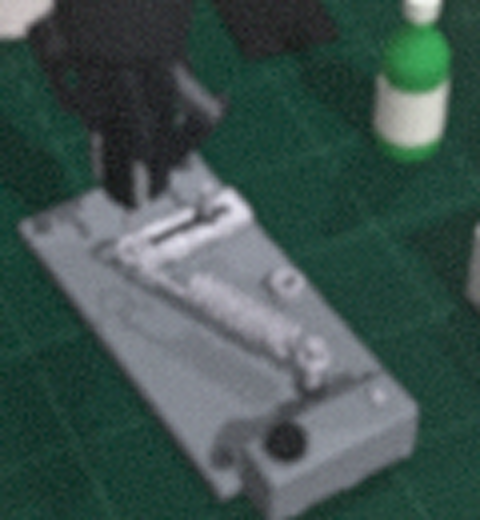

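Run:
```python
from h import *
K,T,d=load("wrist5")
s,R=cur(); p=s["eef_pos"];M=R.as_matrix();print(M.round(4))
print("ring",fat(K,T,150+320.5/3-.5,130+240.5/3-.5,40))
g=lambda x,y:(150+(x+.5)/3-.5,130+(y+.5)/3-.5)
for k in (30,33,37): print(k,np.round(fpix(K,T,p+M[:,0]*k),1))
# silhouette of round end: sphere centre k=33 r=4, min v
th=np.linspace(0,np.pi,60);ph=np.linspace(0,2*np.pi,60)
S=np.array([[np.cos(a),np.sin(a)*np.cos(b),np.sin(a)*np.sin(b)] for a in th for b in ph])*4
for tip in (34,35,36,37,38):
  for dy in (-2,0,2):
    q=[fpix(K,T,p+M@(np.array([tip-4,dy,0])+w)) for w in S]; print(tip,dy,np.min([a[1] for a in q]).round(2))
print("obs tip v",g(320,252), "grip corner front top?")
```

```text
[[ 2.400e-03 -8.913e-01 -4.534e-01]
 [-3.300e-03 -4.534e-01  8.913e-01]
 [-1.000e+00 -6.000e-04 -4.000e-03]]
ring [486.49882511  13.73127533  40.        ]
30 [256.6 226. ]
33 [256.5 224. ]
37 [256.5 221.5]
34 -2 222.54
34 0 219.65
34 2 216.74
35 -2 221.9
35 0 219.02
35 2 216.12
36 -2 221.26
36 0 218.4
36 2 215.51
37 -2 220.64
37 0 217.78
37 2 214.91
38 -2 220.01
38 0 217.17
38 2 214.3
obs tip v (256.3333333333333, 213.66666666666669) grip corner front top?
```

Run:
```python
from snap import *
a=cv2.imread("pics/wrist5.png")[200:340,200:310].astype(float)
a=np.clip(255*(a/255)**0.35,0,255).astype(np.uint8)
cv2.imwrite("pics/w5B.png",cv2.resize(a,None,fx=4.2,fy=4.2,interpolation=cv2.INTER_CUBIC))
K,T,d=load("wrist5")
s,R=cur(); p=s["eef_pos"];M=R.as_matrix()
for k0 in (5,7,9):
  for dy in (0,2,4):
    print(k0,dy,[tuple(np.round(fpix(K,T,p+M@np.array([k,dy+y,z])),1)) for k,y,z in [(k0,12,-12),(k0,12,12),(k0-60,12,-12),(k0-60,12,12),(k0-60,-12,-12),(k0-60,-12,12)]])
```

```text
5 0 [(np.float64(234.4), np.float64(225.2)), (np.float64(279.0), np.float64(225.1)), (np.float64(224.0), np.float64(294.0)), (np.float64(290.7), np.float64(293.7)), (np.float64(227.6), np.float64(339.1)), (np.float64(287.0), np.float64(338.9))]
5 2 [(np.float64(234.3), np.float64(221.8)), (np.float64(279.1), np.float64(221.7)), (np.float64(223.7), np.float64(289.6)), (np.float64(291.0), np.float64(289.4)), (np.float64(227.3), np.float64(335.8)), (np.float64(287.3), np.float64(335.6))]
5 4 [(np.float64(234.2), np.float64(218.4)), (np.float64(279.2), np.float64(218.3)), (np.float64(223.4), np.float64(285.2)), (np.float64(291.4), np.float64(284.9)), (np.float64(227.0), np.float64(332.4)), (np.float64(287.6), np.float64(332.2))]
7 0 [(np.float64(234.7), np.float64(223.7)), (np.float64(278.7), np.float64(223.6)), (np.float64(224.5), np.float64(290.7)), (np.float64(290.2), np.float64(290.4)), (np.float64(228.0), np.float64(335.7)), (np.float64(286.6), np.float64(335.5))]
7 2 [(np.float64(234.6), np.float64(220.3)), (np.float64(278.8), np.float64(220.2)), (np.float64(224.2), np.float64(286.
[... 404 characters left out ...]
4(222.2)), (np.float64(278.4), np.float64(222.1)), (np.float64(225.0), np.float64(287.5)), (np.float64(289.6), np.float64(287.2)), (np.float64(228.3), np.float64(332.4)), (np.float64(286.2), np.float64(332.2))]
9 2 [(np.float64(234.8), np.float64(218.9)), (np.float64(278.5), np.float64(218.8)), (np.float64(224.7), np.float64(283.2)), (np.float64(289.9), np.float64(283.0)), (np.float64(228.0), np.float64(329.1)), (np.float64(286.5), np.float64(328.9))]
9 4 [(np.float64(234.7), np.float64(215.5)), (np.float64(278.6), np.float64(215.4)), (np.float64(224.4), np.float64(278.8)), (np.float64(290.2), np.float64(278.6)), (np.float64(227.8), np.float64(325.7)), (np.float64(286.8), np.float64(325.5))]
```

View pics/w5B.png

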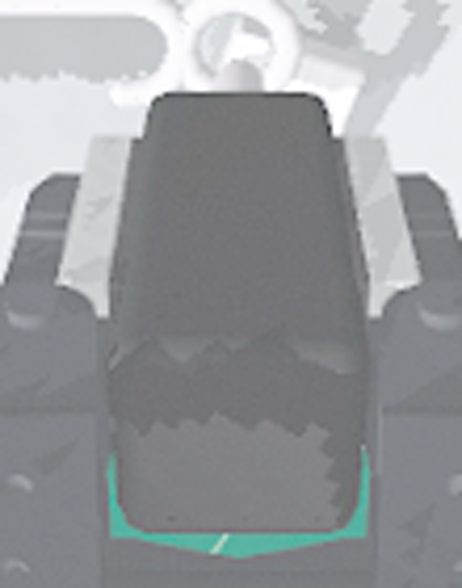

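```bash
python3 -m jog '[{"linear":[0,-0.003,0],"rotation":[0,0,0],"grip":10},{"linear":[0.01,-0.006,-0.001],"rotation":[0,0,0],"grip":10},{"linear":[0.03,-0.006,-0.001],"rotation":[0,0,0],"grip":10},{"linear":[0.035,-0.006,-0.001],"rotation":[0,0,0],"grip":10},{"linear":[0.035,-0.006,-0.001],"rotation":[0,0,0],"grip":10},{"linear":[0.035,-0.006,-0.001],"rotation":[0,0,0],"grip":10}]'
python3 - <<'E'
from snap import *
snap("wrist","wrist6")
a=cv2.imread("pics/wrist6.png")[170:250,190:320].astype(float)
a=np.clip(255*(a/255)**0.6,0,255).astype(np.uint8)
cv2.imwrite("pics/w6B.png",cv2.resize(a,None,fx=6,fy=6,interpolation=cv2.INTER_CUBIC))
E
```

```text
time_s: 6.6
eef_pos: [488.8, 14.9, 85.0]
ee_rot: [-0.369, 0.604, -0.37, -0.602]
force: [0.6, -0.3, -0.9]
grip_width: 0.267
```

View pics/w6B.png

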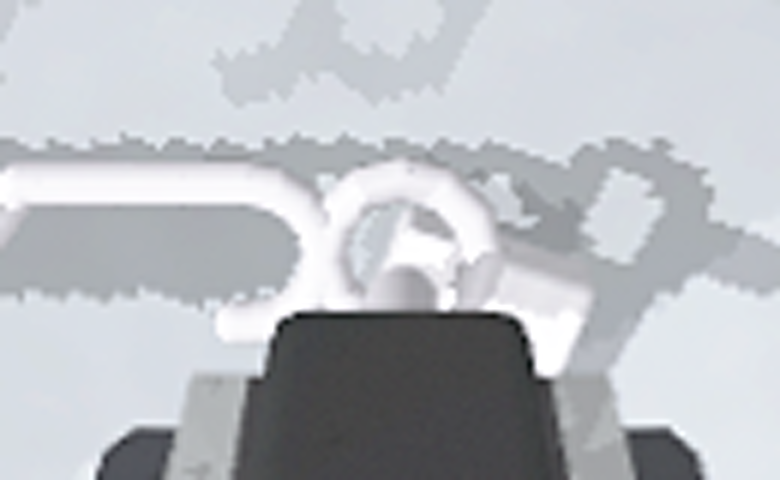

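```bash
cat > ringfit.py <<'E'
import sys
from snap import *
from scipy.optimize import least_squares
def S4():
    th=np.linspace(0,np.pi,40);ph=np.linspace(0,2*np.pi,60)
    return np.array([[np.cos(a),np.sin(a)*np.cos(b),np.sin(a)*np.sin(b)] for a in th for b in ph])*4
E
python3 - <<'E'
from ringfit import *
K,T,d=load("wrist6"); s,R=cur(); p=s["eef_pos"];M=R.as_matrix()
ths=np.linspace(0,2*np.pi,73)
def ringext(c,r): 
    q=np.array([fpix(K,T,[c[0]+r*np.cos(t),c[1]+r*np.sin(t),40]) for t in ths]); return q[:,0].min(),q[:,0].max(),q[:,1].min()
px=lambda x,y:((x+.5)/6-.5+190,(y+.5)/6-.5+170)
o=[px(325,0)[0],px(498,0)[0],px(0,159)[1]]
def res(c): 
    a=ringext(c,11.5); return np.array(a)-o
f=least_squares(res,[487,14]); print("ring",f.x,f.fun)
tv=px(403,265); S=S4()
for k0 in (35,37,38,39):
    g=least_squares(lambda x:[np.mean([fpix(K,T,p+M@np.array([k0-4,x[0],x[1]]))[0]])-tv[0],np.min([fpix(K,T,p+M@(np.array([k0-4,x[0],x[1]])+w))[1] for w in S])-tv[1]],[0,0])
    peg=p+M@np.array([k0,g.x[0],g.x[1]]); dd=np.array([f.x[0]-peg[0],f.x[1]-peg[1],0]); print(k0,g.x,peg,"ring-peg in tool yz",(M.T@dd)[1:])
E
```

```text
ring [487.23556769  14.75038457] [-2.47575508  2.47642348  0.10351683]
35 [ 1.99715175 -0.17646728] [487.32950982  13.72582393  50.16051436] ring-peg in tool yz [-0.38088503  0.9557529 ]
37 [ 1.16458683 -0.17259603] [488.07450507  14.10032137  48.16103616] ring-peg in tool yz [0.4529312  0.95980972]
38 [ 0.74830436 -0.1706604 ] [488.44700269  14.28757009  47.16129706] ring-peg in tool yz [0.86983932 0.96183813]
39 [ 0.3320219  -0.16872476] [488.81950031  14.47481881  46.16155795] ring-peg in tool yz [1.28674743 0.96386653]
```

```bash
python3 -m jog '[{"linear":[0.005,0.002,-0.001],"rotation":[0,0,0],"grip":10},{"linear":[0.01,0.002,-0.001],"rotation":[0,0,0],"grip":10},{"linear":[0.015,0.002,-0.001],"rotation":[0,0,0],"grip":10},{"linear":[0.02,0.002,-0.001],"rotation":[0,0,0],"grip":10},{"linear":[0.025,0.002,-0.001],"rotation":[0,0,0],"grip":10},{"linear":[0.03,0.002,-0.001],"rotation":[0,0,0],"grip":10},{"linear":[0.03,0.002,-0.001],"rotation":[0,0,0],"grip":10}]'
python3 - <<'E'
from snap import *
snap("wrist","wrist7")
a=cv2.imread("pics/wrist7.png")[170:250,190:320].astype(float)
a=np.clip(255*(a/255)**0.6,0,255).astype(np.uint8)
cv2.imwrite("pics/w7B.png",cv2.resize(a,None,fx=6,fy=6,interpolation=cv2.INTER_CUBIC))
E
```

```text
time_s: 7.23
eef_pos: [488.4, 14.4, 75.8]
ee_rot: [-0.369, 0.604, -0.37, -0.602]
force: [0.1, -0.1, -0.6]
grip_width: 0.265
```

View pics/w7B.png

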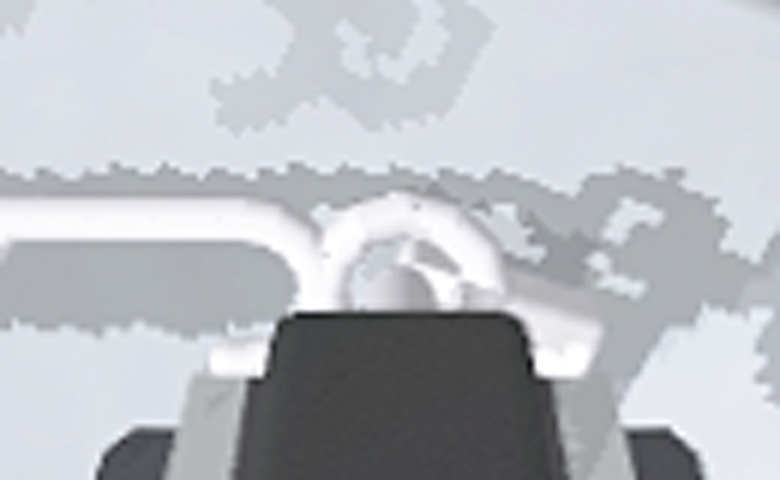

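```bash
python3 -m jog '[{"linear":[0.007,0,0],"rotation":[0,0,0],"grip":10},{"linear":[0.014,0,0],"rotation":[0,0,0],"grip":10},{"linear":[0.021,0,0],"rotation":[0,0,0],"grip":10},{"linear":[0.024,0,0],"rotation":[0,0,0],"grip":10},{"linear":[0.024,0,0],"rotation":[0,0,0],"grip":10},{"linear":[0.024,0,0],"rotation":[0,0,0],"grip":10}]'
python3 - <<'E'
from snap import *
snap("wrist","wrist8")
a=cv2.imread("pics/wrist8.png")[170:250,190:320].astype(float)
a=np.clip(255*(a/255)**0.6,0,255).astype(np.uint8)
cv2.imwrite("pics/w8B.png",cv2.resize(a,None,fx=6,fy=6,interpolation=cv2.INTER_CUBIC))
snap("side","side8");crop("side8",200,140,320,270,4,"s8A")
print(cur()[0]["force"],cur()[0]["eef_pos"])
E
```

```text
time_s: 7.78
eef_pos: [488.5, 14.3, 68.8]
ee_rot: [-0.369, 0.604, -0.37, -0.602]
force: [1.3, 0.1, -1.4]
grip_width: 0.267
[ 0.05500364  0.34465729 -1.20765702] [488.54057898  14.32196314  68.86864604]
```

View pics/w8B.png

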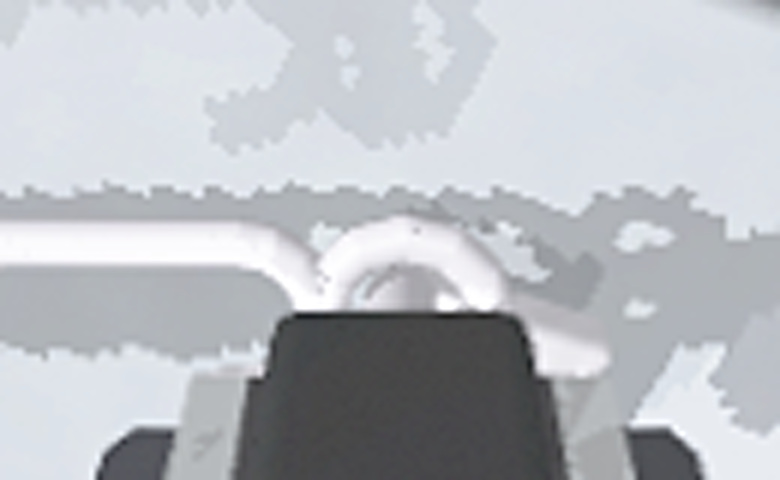

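View pics/s8A.png

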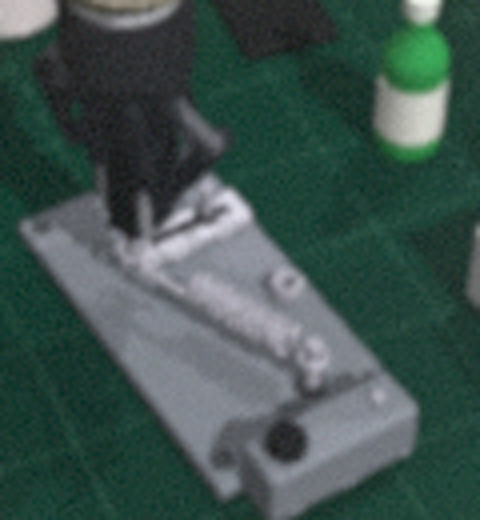

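```bash
python3 -m jog '[{"linear":[0,0,0.01],"rotation":[0,0,0],"grip":10},{"linear":[0,0,0.02],"rotation":[0,0,0],"grip":10},{"linear":[0,0,0.03],"rotation":[0,0,0],"grip":10},{"linear":[0,0,0.04],"rotation":[0,0,0],"grip":10},{"linear":[0,0,0.05],"rotation":[0,0,0],"grip":10},{"linear":[0,0,0.06],"rotation":[0,0,0],"grip":10},{"linear":[0,0,0.07],"rotation":[0,0,0],"grip":10},{"linear":[0,0,0.08],"rotation":[0,0,0],"grip":10},{"linear":[0,0,0.08],"rotation":[0,0,0],"grip":10},{"linear":[0,0,0.08],"rotation":[0,0,0],"grip":10}]' 110
python3 - <<'E'
from snap import *
snap("wrist","wrist9")
a=cv2.imread("pics/wrist9.png")[150:270,90:340].astype(float)
a=np.clip(255*(a/255)**0.6,0,255).astype(np.uint8)
cv2.imwrite("pics/w9B.png",cv2.resize(a,None,fx=3.2,fy=3.2,interpolation=cv2.INTER_CUBIC))
s,R=cur();print(s["force"],s["wrist_torque"],s["eef_pos"],R.inv().apply(s["force"]))
E
```

```text
time_s: 8.72
eef_pos: [478.6, 35.1, 69.2]
ee_rot: [-0.369, 0.605, -0.37, -0.6]
force: [4.3, -7.5, -1.3]
grip_width: 0.269
[ 3.83616703 -8.33889902 -2.14819464] [-1.55796634 -0.76544739 -0.0360902 ] [478.61887664  34.9829511   69.23180741] [ 2.21147087  0.37281725 -9.1563398 ]
```

View pics/w9B.png

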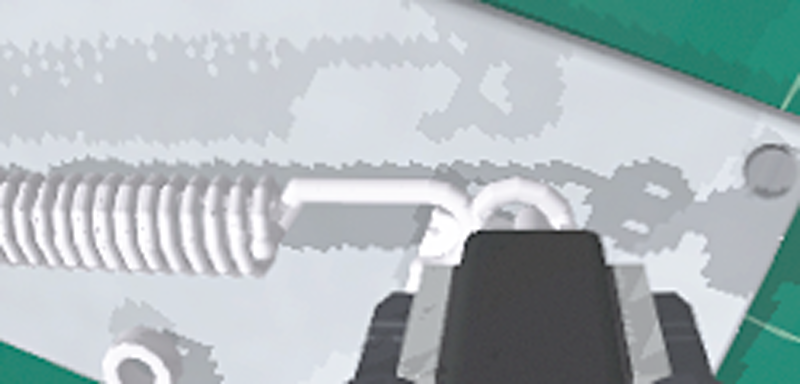

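```bash
python3 -m jog '[{"linear":[0,0,0.01],"rotation":[0,0,0],"grip":10},{"linear":[0,0,0.02],"rotation":[0,0,0],"grip":10},{"linear":[0,0,0.03],"rotation":[0,0,0],"grip":10},{"linear":[0,0,0.04],"rotation":[0,0,0],"grip":10},{"linear":[0,0,0.05],"rotation":[0,0,0],"grip":10},{"linear":[0,0,0.06],"rotation":[0,0,0],"grip":10},{"linear":[0,0,0.064],"rotation":[0,0,0],"grip":10},{"linear":[0,0,0.064],"rotation":[0,0,0],"grip":10},{"linear":[0,0,0.064],"rotation":[0,0,0],"grip":10}]' 110
python3 - <<'E'
from snap import *
snap("wrist","wrist10")
a=cv2.imread("pics/wrist10.png")[150:290,90:340].astype(float)
a=np.clip(255*(a/255)**0.6,0,255).astype(np.uint8)
cv2.imwrite("pics/w10B.png",cv2.resize(a,None,fx=3.2,fy=3.2,interpolation=cv2.INTER_CUBIC))
s,R=cur();print(s["force"],s["wrist_torque"],s["eef_pos"],R.inv().apply(s["force"]))
piv=np.array([546.7,-105.7]);v=s["eef_pos"][:2]-piv;print(np.linalg.norm(v),v/np.linalg.norm(v),R.as_matrix()[:,2])
E
```

```text
time_s: 9.52
eef_pos: [471.5, 50.7, 69.7]
ee_rot: [-0.368, 0.608, -0.37, -0.599]
force: [6.1, -12.2, -4.3]
grip_width: 0.266
[  6.64814769 -11.81093834  -3.68608959] [-2.49379135e+00 -1.26600385e+00  9.29329948e-04] [471.52001496  50.66906929  69.70235973] [  3.85040865  -0.53276759 -13.49718121]
173.50307196523823 [-0.43330636  0.90124669] [-0.45468451  0.89057213 -0.01196963]
```

View pics/w10B.png

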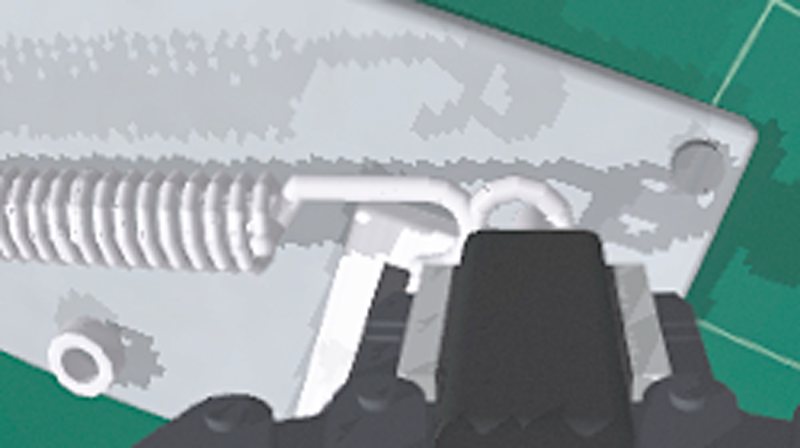

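```bash
cat > arc.py <<'E'
from h import *
piv=np.array([546.7,-105.7])
def arc(r0,a0,r1,a1,n):
    s,R=cur();p=s["eef_pos"]
    z0=np.arctan2(*R.as_matrix()[:2,2][::-1])
    for i in range(1,n+1):
        t=i/n;a=a0+(a1-a0)*t;r=r0+(r1-r0)*t
        w=np.array([piv[0]-r*np.sin(a),piv[1]+r*np.cos(a),p[2]])
        d=R.inv().apply(w-p)/300
        print("lin",d.round(3),"rot",round(-(np.pi/2+a-z0)/0.5,2),w.round(1))
E
python3 -c "
from arc import *
arc(176.5,0.448,176.5,0.06,14)"
```

```text
lin [-0.    -0.017  0.009] rot 0.1 [474.7  55.4  69.7]
lin [ 0.    -0.033  0.008] rot 0.16 [479.2  57.4  69.7]
lin [ 0.    -0.049  0.007] rot 0.21 [483.7  59.2  69.7]
lin [ 0.    -0.065  0.005] rot 0.27 [488.3  60.9  69.7]
lin [ 0.    -0.081  0.002] rot 0.33 [493.   62.4  69.7]
lin [ 0.    -0.097 -0.   ] rot 0.38 [497.6  63.8  69.7]
lin [ 0.001 -0.113 -0.004] rot 0.44 [502.3  65.1  69.7]
lin [ 0.001 -0.129 -0.008] rot 0.49 [507.1  66.3  69.7]
lin [ 0.001 -0.145 -0.012] rot 0.55 [511.9  67.3  69.7]
lin [ 0.001 -0.161 -0.016] rot 0.6 [516.7  68.2  69.7]
lin [ 0.001 -0.176 -0.021] rot 0.66 [521.5  69.   69.7]
lin [ 0.001 -0.192 -0.027] rot 0.71 [526.4  69.6  69.7]
lin [ 0.001 -0.207 -0.033] rot 0.77 [531.2  70.1  69.7]
lin [ 0.001 -0.222 -0.039] rot 0.82 [536.1  70.5  69.7]
```

```bash
python3 -m jog '[{"linear":[0,0,0.006],"rotation":[0,0,0],"grip":10},{"linear":[0,0,0.011],"rotation":[0,0,0],"grip":10},{"linear":[0,-0.017,0.011],"rotation":[0.08,0,0],"grip":10},{"linear":[0,-0.033,0.010],"rotation":[0.14,0,0],"grip":10},{"linear":[0,-0.049,0.008],"rotation":[0.2,0,0],"grip":10},{"linear":[0,-0.065,0.006],"rotation":[0.26,0,0],"grip":10},{"linear":[0,-0.081,0.003],"rotation":[0.32,0,0],"grip":10},{"linear":[0,-0.097,0],"rotation":[0.38,0,0],"grip":10},{"linear":[0.001,-0.113,-0.004],"rotation":[0.44,0,0],"grip":10},{"linear":[0.001,-0.129,-0.008],"rotation":[0.49,0,0],"grip":10},{"linear":[0.001,-0.145,-0.012],"rotation":[0.55,0,0],"grip":10},{"linear":[0.001,-0.161,-0.016],"rotation":[0.6,0,0],"grip":10},{"linear":[0.001,-0.161,-0.016],"rotation":[0.6,0,0],"grip":10},{"linear":[0.001,-0.161,-0.016],"rotation":[0.6,0,0],"grip":10}]' 110
python3 - <<'E'
from snap import *
snap("wrist","wrist11")
a=cv2.imread("pics/wrist11.png")[150:290,90:340].astype(float)
a=np.clip(255*(a/255)**0.6,0,255).astype(np.uint8)
cv2.imwrite("pics/w11B.png",cv2.resize(a,None,fx=3.2,fy=3.2,interpolation=cv2.INTER_CUBIC))
s,R=cur();print(s["force"],s["wrist_torque"],s["eef_pos"],R.inv().apply(s["force"]))
piv=np.array([546.7,-105.7]);v=s["eef_pos"][:2]-piv;print(np.linalg.norm(v),v/np.linalg.norm(v),R.as_matrix()[:,2])
E
```

```text
time_s: 10.73
eef_pos: [517.3, 66.6, 69.7]
ee_rot: [-0.454, 0.547, -0.456, -0.536]
force: [2.3, -13.7, -3.4]
grip_width: 0.267
[  3.29824571 -14.42371335  -3.5639124 ] [-2.77957065 -0.58450781 -0.00763704] [517.23652828  66.59062954  69.67017678] [  3.77508821  -0.73751166 -14.72508705]
174.7917537944393 [-0.16856328  0.98569083] [-0.17193963  0.98500954 -0.01389129]
```

View pics/w11B.png

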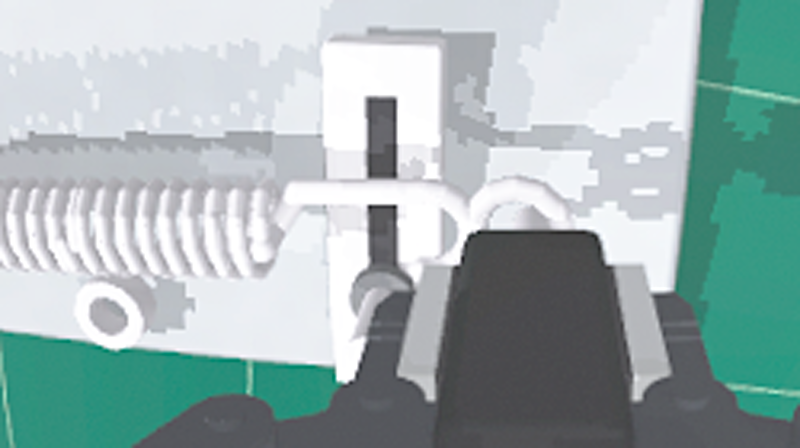

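Run:
```python
from snap import *
crop("wrist11",180,190,280,270,7.5,"w11C")
```

```text
(no output)
```

View pics/w11C.png

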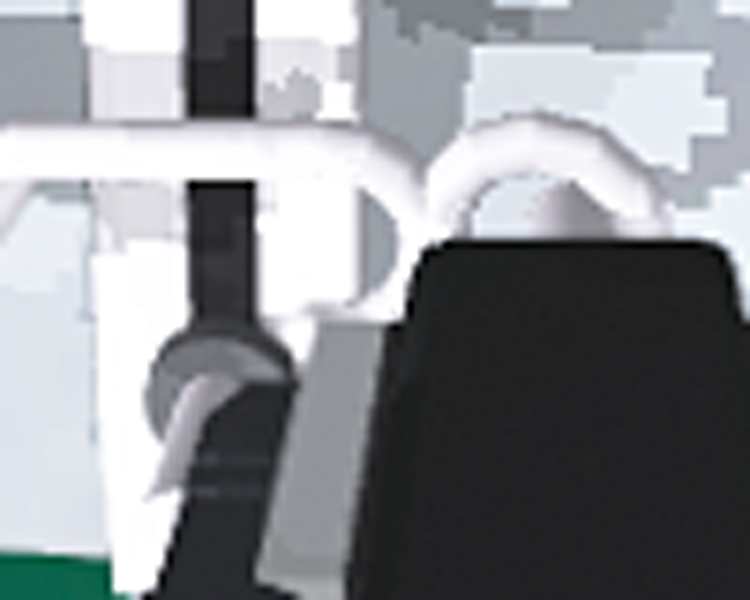

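Run:
```python
from snap import *
K,T,d=load("wrist11")
g=lambda x,y:((x+.5)/7.5-.5+180,(y+.5)/7.5-.5+190)
s,R=cur();M=R.as_matrix()
lip=fat(K,T,*g(262,325),40); bend=fat(K,T,*g(400,240),40); sh=fat(K,T,*g(200,182),40)
pb=fat(K,T,*g(218,382),27); pl=fat(K,T,*g(150,498),49); ringtop=fat(K,T,*g(545,115),40)
peg=s["eef_pos"]
for n,q in [("lip",lip),("bendinner",bend),("shankinner",sh),("postbase",pb),("postlefttop",pl),("ringedge",ringtop),("tcp",peg)]:
    print(n,q.round(1),"tool yz rel tcp",(M.T@(q-peg))[1:].round(1))
```

```text
lip [529.4  40.5  40. ] tool yz rel tcp [ -7.2 -27.4]
bendinner [519.1  51.1  40. ] tool yz rel tcp [  1.1 -15.1]
shankinner [517.   33.7  40. ] tool yz rel tcp [  6.2 -32. ]
postbase [543.1  35.9  27. ] tool yz rel tcp [-19.9 -34.1]
postlefttop [543.2  33.5  49. ] tool yz rel tcp [-19.7 -36.8]
ringedge [505.7  61.3  40. ] tool yz rel tcp [12.5 -2.8]
tcp [517.2  66.6  69.7] tool yz rel tcp [0. 0.]
```

```bash
python3 -c "
from arc import *
arc(177.3,0.169,177.3,0.05,6)"
```

```text
lin [-0.    -0.012  0.008] rot 0.05 [520.4  69.6  69.7]
lin [ 0.    -0.024  0.008] rot 0.09 [523.8  70.1  69.7]
lin [ 0.    -0.035  0.007] rot 0.13 [527.3  70.5  69.7]
lin [ 0.    -0.047  0.006] rot 0.17 [530.8  70.9  69.7]
lin [ 0.    -0.059  0.005] rot 0.21 [534.3  71.2  69.7]
lin [ 0.001 -0.07   0.004] rot 0.25 [537.8  71.4  69.7]
```

```bash
python3 -m jog '[{"linear":[0,0,0.008],"rotation":[0,0,0],"grip":10},{"linear":[0,0,0.014],"rotation":[0,0,0],"grip":10},{"linear":[0,-0.012,0.014],"rotation":[0.05,0,0],"grip":10},{"linear":[0,-0.024,0.014],"rotation":[0.09,0,0],"grip":10},{"linear":[0,-0.035,0.013],"rotation":[0.13,0,0],"grip":10},{"linear":[0,-0.047,0.012],"rotation":[0.17,0,0],"grip":10},{"linear":[0,-0.059,0.011],"rotation":[0.21,0,0],"grip":10},{"linear":[0,-0.07,0.01],"rotation":[0.25,0,0],"grip":10},{"linear":[0,-0.07,0.01],"rotation":[0.25,0,0],"grip":10},{"linear":[0,-0.07,0.01],"rotation":[0.25,0,0],"grip":10}]' 110
cat > look.py <<'E'
import sys
from snap import *
n=sys.argv[1]
snap("wrist",n); crop(n,180,180,280,270,7,n+"C")
s,R=cur();M=R.as_matrix();print(s["force"],s["eef_pos"],"toolF",R.inv().apply(s["force"]).round(2),"tq",s["wrist_torque"].round(2))
piv=np.array([546.7,-105.7]);v=s["eef_pos"][:2]-piv;print("r",np.linalg.norm(v),"ang",np.arctan2(-v[0],v[1]),"toolz",M[:,2].round(4),"toolx",M[:,0].round(4))
E
python3 look.py wrist12
```

```text
time_s: 11.62
eef_pos: [537.5, 71.2, 69.6]
ee_rot: [-0.486, 0.519, -0.489, -0.505]
force: [1.6, -14.3, -3.6]
grip_width: 0.271
[  1.48634807 -14.17146028  -2.24150541] [537.39094747  71.20075864  69.60247798] toolF [  2.49  -0.77 -14.19] tq [-2.96 -0.25  0.02]
r 177.14552454373987 ang 0.05257452841796018 toolz [-0.0484  0.9987 -0.0167] toolx [ 0.0101 -0.0162 -0.9998]
```

View pics/wrist12C.png

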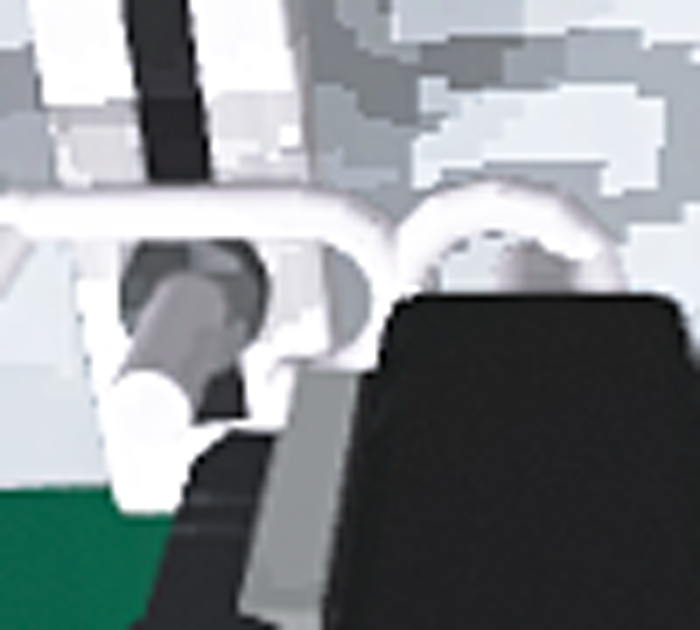

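```bash
python3 - <<'E'
from snap import *
K,T,d=load("wrist12")
g=lambda x,y:((x+.5)/7-.5+180,(y+.5)/7-.5+180)
s,R=cur();M=R.as_matrix();peg=s["eef_pos"]
for n,u,v,z in [("lip",252,372,40),("bend",375,300,40),("shankin",170,240,40),("postbase",194,290,27),("posttop",152,410,49)]:
    q=fat(K,T,*g(u,v),z);print(n,q.round(1),(M.T@(q-peg))[1:].round(1))
E
python3 -c "
from arc import *
arc(177.1,0.0525,177.1,-0.03,14)"
```

```text
lip [546.1  44.5  40. ] [ -7.1 -26.6]
bend [538.   55.8  40. ] [  0.5 -14.9]
shankin [533.2  37.   40. ] [  6.1 -33.4]
postbase [544.1  36.8  27. ] [ -4.7 -33.9]
posttop [545.9  36.7  49. ] [ -6.6 -34.5]
lin [ 0.    -0.004 -0.   ] rot 0.0 [538.4  71.2  69.6]
lin [ 0.    -0.007 -0.   ] rot 0.02 [539.5  71.3  69.6]
lin [ 0.   -0.01 -0.  ] rot 0.03 [540.5  71.3  69.6]
lin [ 0.    -0.014 -0.   ] rot 0.04 [541.6  71.3  69.6]
lin [ 0.    -0.017 -0.   ] rot 0.05 [542.6  71.4  69.6]
lin [ 0.    -0.021 -0.   ] rot 0.06 [543.7  71.4  69.6]
lin [ 0.    -0.024 -0.001] rot 0.07 [544.7  71.4  69.6]
lin [ 0.    -0.028 -0.001] rot 0.09 [545.8  71.4  69.6]
lin [ 0.    -0.031 -0.001] rot 0.1 [546.8  71.4  69.6]
lin [ 0.    -0.035 -0.001] rot 0.11 [547.8  71.4  69.6]
lin [ 0.    -0.038 -0.001] rot 0.12 [548.9  71.4  69.6]
lin [ 0.    -0.042 -0.001] rot 0.13 [549.9  71.4  69.6]
lin [ 0.    -0.045 -0.002] rot 0.15 [551.   71.3  69.6]
lin [ 0.    -0.049 -0.002] rot 0.16 [552.   71.3  69.6]
```

```bash
python3 -m jog '[{"linear":[0,-0.004,0.006],"rotation":[0.01,0,0],"grip":10},{"linear":[0,-0.010,0.006],"rotation":[0.03,0,0],"grip":10},{"linear":[0,-0.016,0.006],"rotation":[0.05,0,0],"grip":10},{"linear":[0,-0.022,0.006],"rotation":[0.07,0,0],"grip":10},{"linear":[0,-0.025,0.005],"rotation":[0.08,0,0],"grip":10},{"linear":[0,-0.025,0.005],"rotation":[0.08,0,0],"grip":10}]' 110; python3 look.py wrist13
```

```text
time_s: 12.17
eef_pos: [544.8, 71.0, 69.5]
ee_rot: [-0.495, 0.51, -0.5, -0.495]
force: [0.8, -14.7, -1.8]
grip_width: 0.272
[  0.10075579 -15.56839048  -1.83747673] [544.71114537  71.01298811  69.45649138] toolF [  2.15   0.06 -15.53] tq [-2.86 -0.1   0.  ]
r 176.72417975778416 ang 0.011254241572104438 toolz [-0.009   0.9998 -0.0204] toolx [ 0.0094 -0.0203 -0.9997]
```

View pics/wrist13C.png

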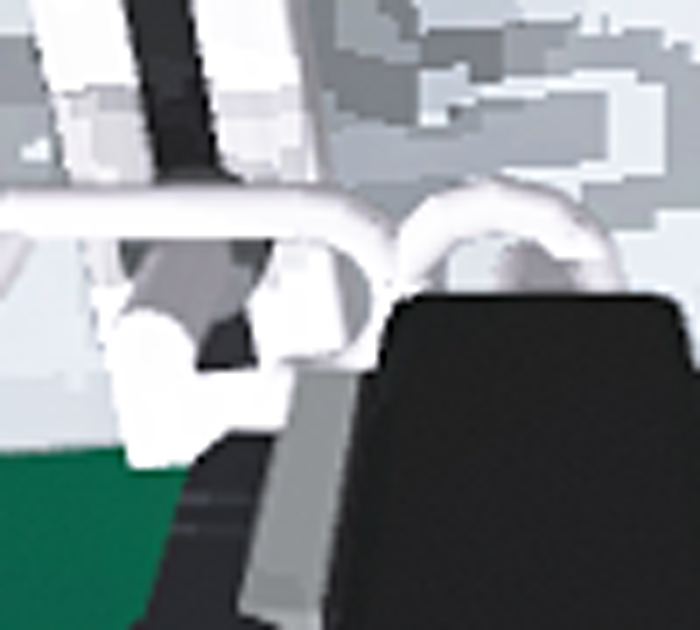

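```bash
python3 -m jog '[{"linear":[0,-0.003,0.006],"rotation":[0.01,0,0],"grip":10},{"linear":[0,-0.005,0.006],"rotation":[0.02,0,0],"grip":10},{"linear":[0,-0.007,0.006],"rotation":[0.03,0,0],"grip":10},{"linear":[0,-0.008,0.006],"rotation":[0.03,0,0],"grip":10},{"linear":[0,-0.008,0.006],"rotation":[0.03,0,0],"grip":10}]' 110; python3 look.py wrist14
```

```text
time_s: 12.63
eef_pos: [546.9, 70.9, 69.3]
ee_rot: [-0.497, 0.507, -0.505, -0.49]
force: [0.4, -14.1, -1.7]
grip_width: 0.27
[  0.31165468 -15.2922544   -2.03758508] [546.93650293  70.88331612  69.33777299] toolF [  2.41  -0.37 -15.24] tq [-2.84 -0.07 -0.05]
r 176.58347450121903 ang -0.0013393268934332458 toolz [ 0.0052  0.9997 -0.0243] toolx [ 0.0087 -0.0243 -0.9997]
```

View pics/wrist14C.png

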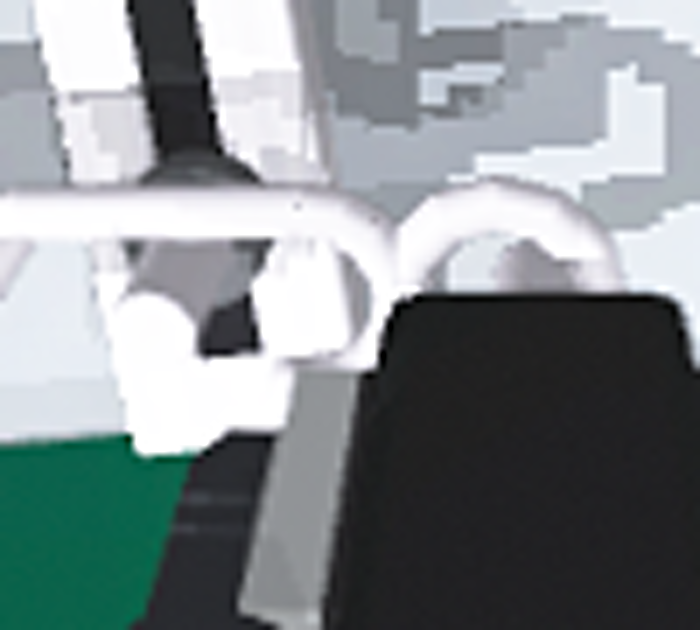

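```bash
python3 -m jog '[{"linear":[0,-0.003,0.006],"rotation":[0.01,0,0],"grip":10},{"linear":[0,-0.005,0.006],"rotation":[0.02,0,0],"grip":10},{"linear":[0,-0.007,0.006],"rotation":[0.02,0,0],"grip":10},{"linear":[0,-0.007,0.006],"rotation":[0.02,0,0],"grip":10}]' 110; python3 look.py wrist15
```

```text
time_s: 13.02
eef_pos: [548.9, 70.7, 69.2]
ee_rot: [0.499, -0.505, 0.509, 0.487]
force: [0.7, -14.9, -1.7]
grip_width: 0.269
[  0.81625732 -13.83896149  -1.29375296] [548.89835112  70.68847729  69.22265901] toolF [  1.69  -1.   -13.78] tq [-2.81 -0.12 -0.04]
r 176.40217591739847 ang -0.012462476799888541 toolz [ 0.0146  0.9995 -0.0282] toolx [ 0.0079 -0.0283 -0.9996]
```

View pics/wrist15C.png

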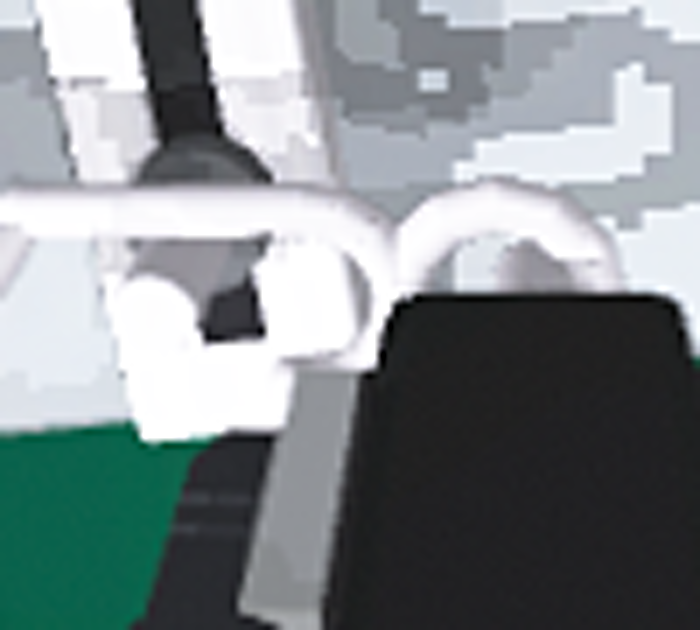

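```bash
python3 -m jog '[{"linear":[0,-0.003,0.006],"rotation":[0.01,-0.01,0],"grip":10},{"linear":[0,-0.005,0.006],"rotation":[0.01,-0.02,0],"grip":10},{"linear":[0,-0.005,0.006],"rotation":[0.01,-0.02,0],"grip":10}]' 110; python3 look.py wrist16
```

```text
time_s: 13.32
eef_pos: [549.7, 70.5, 69.0]
ee_rot: [0.501, -0.502, 0.509, 0.488]
force: [-1.9, -14.5, 0.1]
grip_width: 0.267
[ -2.11523032 -15.54255627   0.70858366] [549.70169015  70.47353034  68.99167363] toolF [ -0.37   1.82 -15.59] tq [-2.89  0.43 -0.05]
r 176.19910027534777 ang -0.01703661005092789 toolz [ 0.0188  0.9996 -0.0221] toolx [ 0.0057 -0.0222 -0.9997]
```

View pics/wrist16C.png

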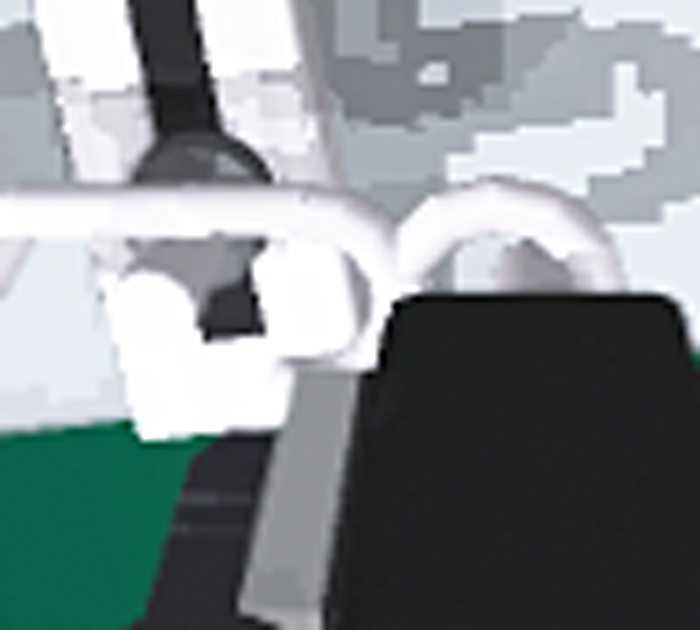

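```bash
python3 -m jog '[{"linear":[0,-0.001,0],"rotation":[0,-0.01,0],"grip":10},{"linear":[0,-0.001,-0.004],"rotation":[0,-0.01,0],"grip":10},{"linear":[0,-0.001,-0.009],"rotation":[0,-0.01,0],"grip":10},{"linear":[0,-0.001,-0.014],"rotation":[0,-0.01,0],"grip":10},{"linear":[0,-0.001,-0.019],"rotation":[0,-0.01,0],"grip":10},{"linear":[0,-0.001,-0.024],"rotation":[0,-0.01,0],"grip":10},{"linear":[0,-0.001,-0.027],"rotation":[0,-0.01,0],"grip":10},{"linear":[0,-0.001,-0.027],"rotation":[0,-0.01,0],"grip":10}]' 110; python3 look.py wrist17
```

```text
time_s: 14.03
eef_pos: [549.5, 60.7, 69.1]
ee_rot: [0.501, -0.502, 0.508, 0.489]
force: [-0.3, -11.4, -0.9]
grip_width: 0.269
[ -0.08863256 -11.81424085   0.21971419] [549.43532449  60.77913453  69.06885276] toolF [  0.02  -0.13 -11.82] tq [-2.37  0.14  0.  ]
r 166.50160429700978 ang -0.016428956052246358 toolz [ 0.0184  0.9996 -0.0203] toolx [ 0.0045 -0.0204 -0.9998]
```

View pics/wrist17C.png

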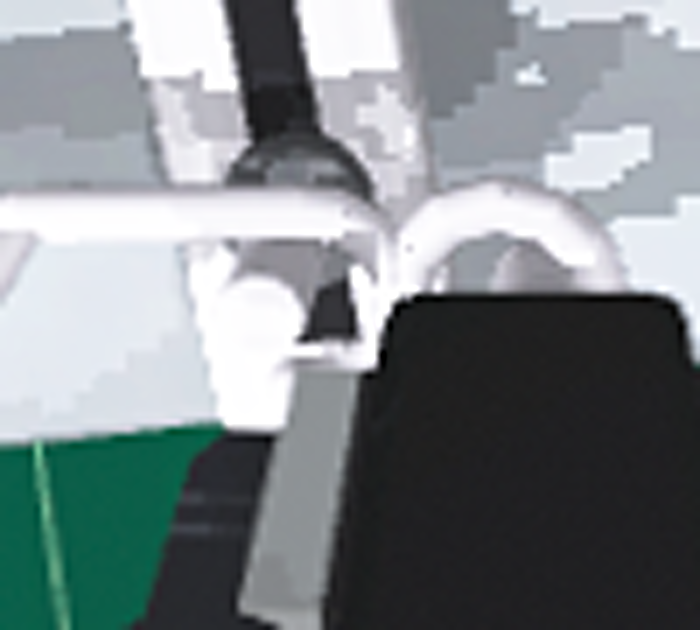

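```bash
python3 -m jog '[{"linear":[0,-0.001,0],"rotation":[0,0,0],"grip":10},{"linear":[0,-0.001,-0.003],"rotation":[0,0,0],"grip":10},{"linear":[0,-0.001,-0.006],"rotation":[0,0,0],"grip":10},{"linear":[0,-0.001,-0.009],"rotation":[0,0,0],"grip":10},{"linear":[0,-0.001,-0.011],"rotation":[0,0,0],"grip":10},{"linear":[0,-0.001,-0.011],"rotation":[0,0,0],"grip":10}]' 110; python3 look.py wrist18
```

```text
time_s: 14.58
eef_pos: [549.1, 56.5, 69.0]
ee_rot: [0.5, -0.502, 0.509, 0.489]
force: [-0.7, -9.4, -1.1]
grip_width: 0.268
[-1.56389545e+00 -8.19983419e+00  1.42566682e-03] [549.12512994  56.45692858  68.98387763] toolF [ 0.18  1.42 -8.22] tq [-1.79  0.19 -0.01]
r 162.1750620198347 ang -0.0149543357779567 toolz [ 0.018   0.9996 -0.0225] toolx [ 0.0029 -0.0226 -0.9997]
```

View pics/wrist18C.png

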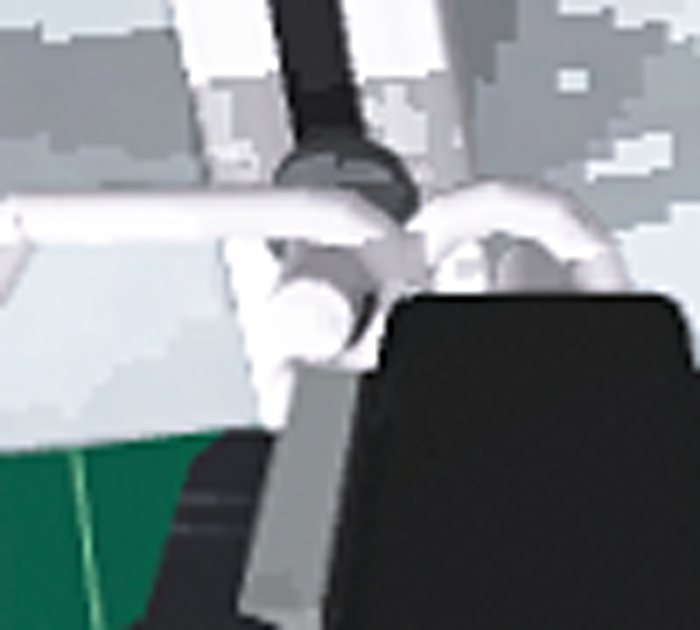

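```bash
python3 -m jog '[{"linear":[0,0,-0.001],"rotation":[0,0,0],"grip":10},{"linear":[0,0,-0.002],"rotation":[0,0,0],"grip":10},{"linear":[0,0,-0.004],"rotation":[0,0,0],"grip":10},{"linear":[0,0,-0.004],"rotation":[0,0,0],"grip":10}]' 110; python3 look.py wrist19
```

```text
time_s: 14.97
eef_pos: [548.5, 55.2, 68.9]
ee_rot: [0.499, -0.502, 0.51, 0.489]
force: [-2.6, -3.2, -0.6]
grip_width: 0.268
[-2.62921553 -4.23938661 -0.14172363] [548.53902695  55.22226874  68.85153822] toolF [ 0.23  2.55 -4.28] tq [-0.83  0.5   0.02]
r 160.9327766359423 ang -0.011427547663316604 toolz [ 0.0178  0.9996 -0.0228] toolx [ 0.0015 -0.0228 -0.9997]
```

View pics/wrist19C.png

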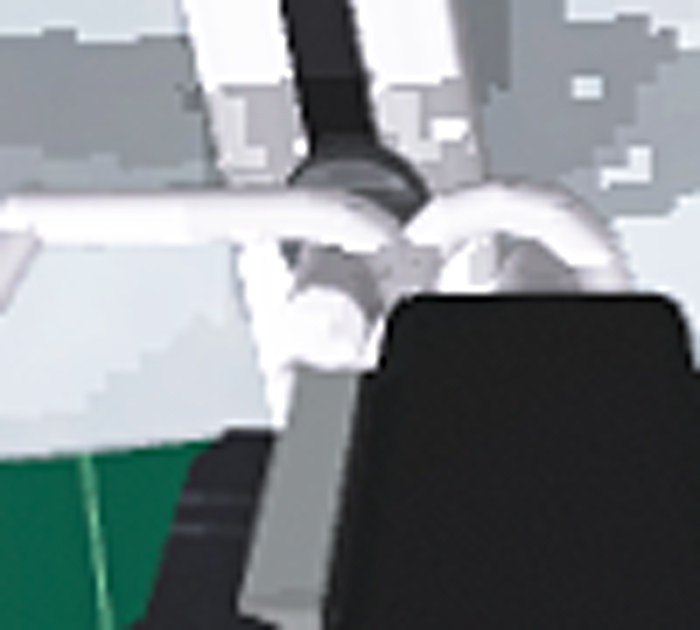

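```bash
python3 -m jog '[{"linear":[0,0.002,-0.001],"rotation":[0,0,0],"grip":10},{"linear":[0,0.003,-0.003],"rotation":[0,0,0],"grip":10},{"linear":[0,0.003,-0.005],"rotation":[0,0,0],"grip":10},{"linear":[0,0.003,-0.005],"rotation":[0,0,0],"grip":10}]' 110; python3 look.py wrist20
```

```text
time_s: 15.35
eef_pos: [547.6, 54.1, 68.9]
ee_rot: [0.499, -0.501, 0.51, 0.489]
force: [-0.6, -0.4, -0.4]
grip_width: 0.263
[ 1.27035236 -0.60579529 -0.34296374] [547.58668792  54.07816622  68.86670866] toolF [ 0.36 -1.28 -0.58] tq [ 0.04 -0.02  0.02]
r 159.78062653638352 ang -0.0055494366652772 toolz [ 0.0178  0.9996 -0.0223] toolx [ 0.0016 -0.0223 -0.9998]
```

View pics/wrist20C.png

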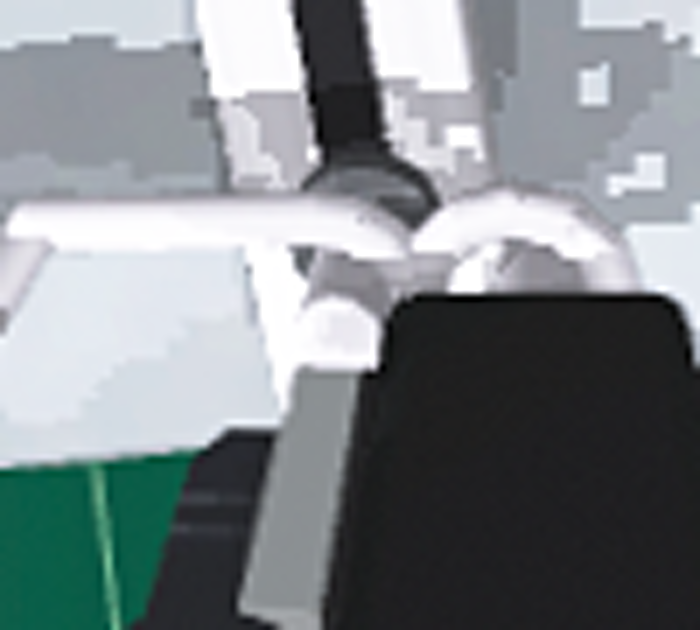

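```bash
python3 -m jog '[{"linear":[0,0.001,-0.003],"rotation":[0,0,0],"grip":10},{"linear":[0,0.001,-0.005],"rotation":[0,0,0],"grip":10},{"linear":[0,0.001,-0.005],"rotation":[0,0,0],"grip":10}]' 90; python3 look.py wrist21
```

```text
time_s: 15.65
eef_pos: [547.2, 52.5, 68.9]
ee_rot: [0.499, -0.501, 0.51, 0.49]
force: [-0.2, 0.5, -1.4]
grip_width: 0.263
[ 0.41518555  0.5485984  -1.45861109] [547.24777308  52.55722037  68.89546119] toolF [ 1.45 -0.4   0.59] tq [0.01 0.03 0.01]
r 158.25816836949295 ang -0.003461269513197929 toolz [ 0.018   0.9996 -0.0222] toolx [ 0.0015 -0.0222 -0.9998]
```

View pics/wrist21C.png

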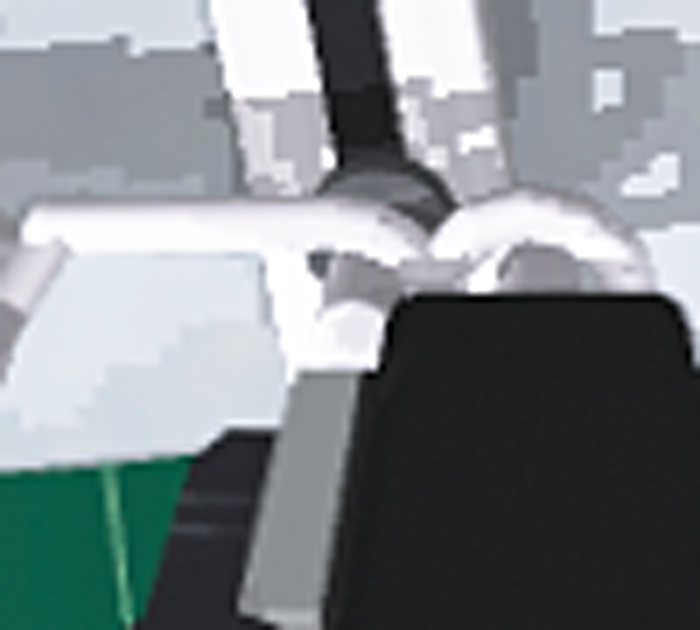

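```bash
python3 -m jog '[{"linear":[-0.005,-0.002,0],"rotation":[0,0,0],"grip":10},{"linear":[-0.015,-0.002,0.001],"rotation":[0,0,0],"grip":10},{"linear":[-0.03,-0.002,0.001],"rotation":[0,0,0],"grip":10},{"linear":[-0.045,-0.002,0.001],"rotation":[0,0,0],"grip":10},{"linear":[-0.06,-0.002,0.001],"rotation":[0,0,0],"grip":10},{"linear":[-0.08,-0.002,0.001],"rotation":[0,0,0],"grip":10},{"linear":[-0.1,-0.002,0.001],"rotation":[0,0,0],"grip":10},{"linear":[-0.12,-0.002,0.001],"rotation":[0,0,0],"grip":10}]' 90; python3 look.py wrist22
python3 - <<'E'
from snap import *
snap("top","top22"); crop("top22",210,140,340,230,6,"t22")
snap("side","side22"); crop("side22",200,170,310,280,5,"s22")
E
```

```text
time_s: 16.37
eef_pos: [547.9, 53.7, 105.7]
ee_rot: [0.499, -0.502, 0.509, 0.489]
force: [0.5, -0.3, -1.3]
grip_width: 0.27
[-0.43178011  0.75892838  0.50402151] [548.4256657   53.64470318 106.80712551] toolF [-0.52  0.44  0.74] tq [-0.02 -0.02  0.02]
r 159.35404717972648 ang -0.010829341728756785 toolz [ 0.0179  0.9996 -0.0224] toolx [ 0.0037 -0.0224 -0.9997]
```

View pics/wrist22.png

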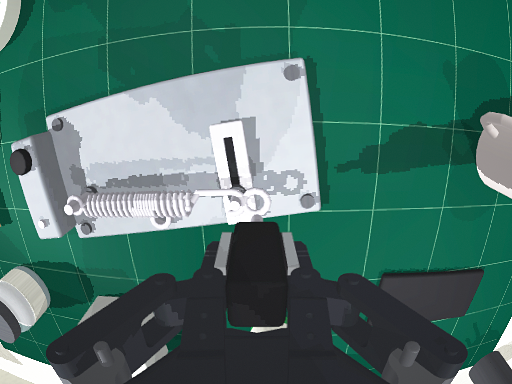

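View pics/s22.png

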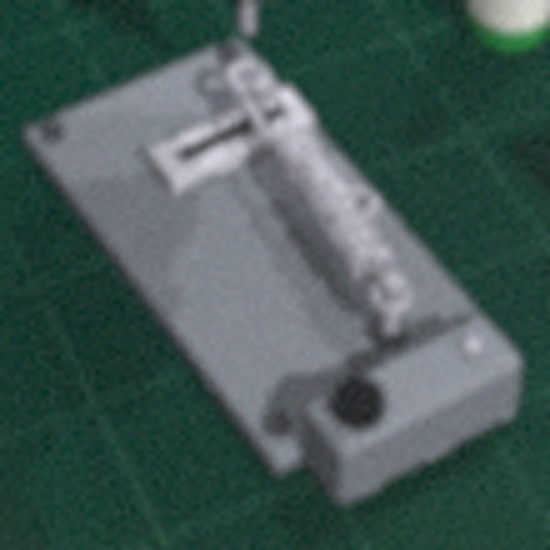

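Run:
```python
from h import *
rows([465.5,-240,150],np.pi/2)
```

```text
linear [-0.1275, 0.2571, -0.9867] rot [-0.0359, -0.0446, 0.0055] | alt [6.2469, 0.0085, 0.0696] j6 -1.65
```

View pics/t22.png

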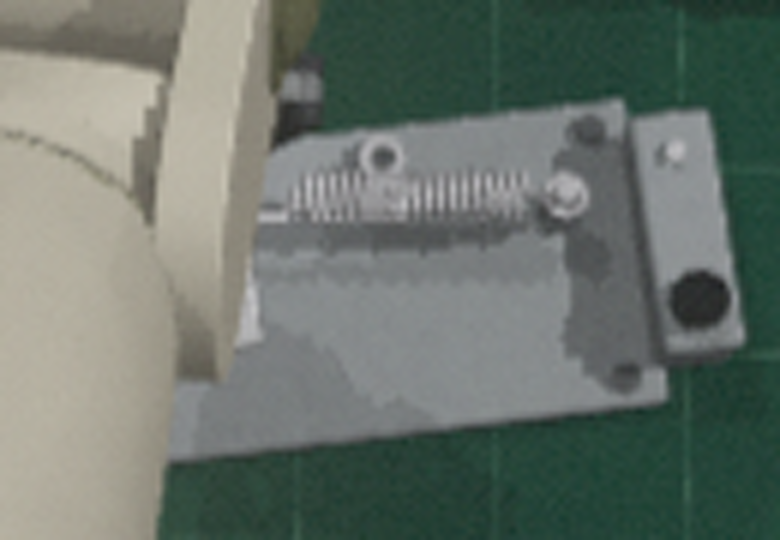

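```bash
python3 -m jog '[{"linear":[-0.1,0,0],"rotation":[-0.03,-0.04,0.005],"grip":10},{"linear":[-0.14,0.05,-0.1],"rotation":[-0.03,-0.04,0.005],"grip":10},{"linear":[-0.14,0.1,-0.22],"rotation":[-0.03,-0.04,0.005],"grip":10},{"linear":[-0.14,0.15,-0.34],"rotation":[-0.03,-0.04,0.005],"grip":10},{"linear":[-0.14,0.2,-0.46],"rotation":[-0.03,-0.04,0.005],"grip":10},{"linear":[-0.14,0.25,-0.58],"rotation":[-0.03,-0.04,0.005],"grip":10},{"linear":[-0.14,0.26,-0.7],"rotation":[-0.03,-0.04,0.005],"grip":10},{"linear":[-0.14,0.26,-0.82],"rotation":[-0.03,-0.04,0.005],"grip":10},{"linear":[-0.14,0.26,-0.92],"rotation":[-0.03,-0.04,0.005],"grip":10},{"linear":[-0.14,0.26,-0.99],"rotation":[-0.03,-0.04,0.005],"grip":10},{"linear":[-0.14,0.26,-0.99],"rotation":[-0.03,-0.04,0.005],"grip":10}]' 90
python3 - <<'E'
from snap import *
snap("top","top23"); crop("top23",210,140,340,230,6,"t23")
snap("side","side23")
rows([465.5,-305,110],np.pi/2)
E
```

```text
time_s: 17.43
eef_pos: [464.1, -244.5, 153.5]
ee_rot: [0.501, -0.499, 0.502, 0.497]
force: [-0.6, -0.7, -0.5]
grip_width: 0.267
linear [0.1446, -0.005, -0.2131] rot [-0.0082, -0.0029, -0.0009] | alt [6.275, -0.0014, 0.0045] j6 -2.27
```

View pics/t23.png

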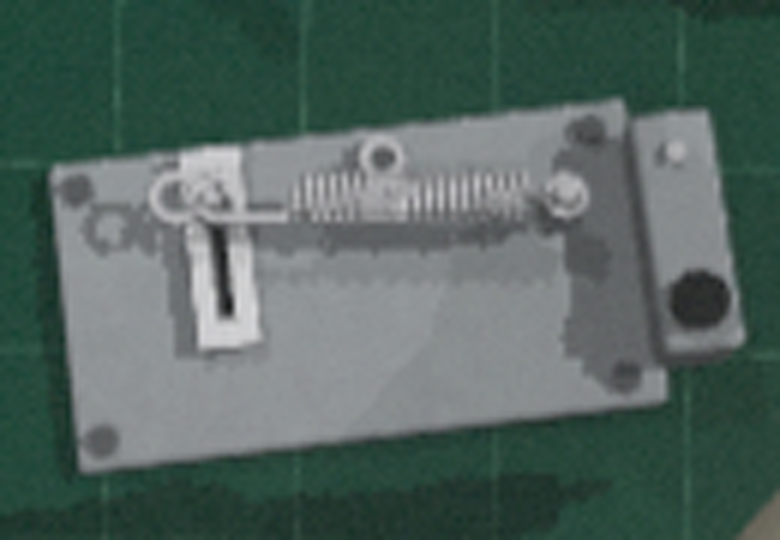

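View pics/side23.png

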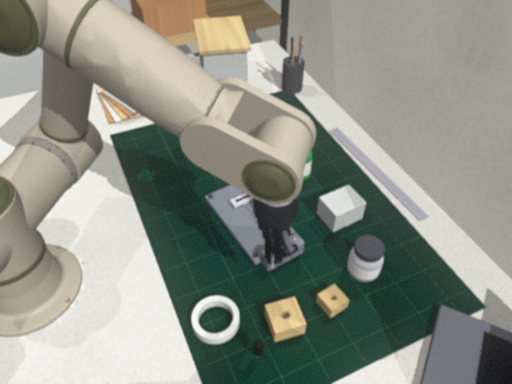

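```bash
python3 -m jog '[{"linear":[0,-0.005,-0.08],"rotation":[-0.008,0,0],"grip":10},{"linear":[0.03,-0.005,-0.15],"rotation":[-0.008,0,0],"grip":10},{"linear":[0.08,-0.005,-0.19],"rotation":[-0.008,0,0],"grip":10},{"linear":[0.13,-0.005,-0.205],"rotation":[-0.008,0,0],"grip":10},{"linear":[0.145,-0.005,-0.207],"rotation":[-0.008,0,0],"grip":10},{"linear":[0.145,-0.005,-0.207],"rotation":[-0.008,0,0],"grip":10},{"linear":[0.145,-0.005,-0.207],"rotation":[-0.008,0,0],"grip":10}]' 90
python3 - <<'E'
from snap import *
snap("wrist","wrist24"); snap("side","side24"); snap("top","top24")
crop("wrist24",195,120,320,340,3.5,"w24")
crop("side24",215,220,325,350,6,"s24")
s,R=cur();print(s["eef_pos"],R.as_matrix().round(3))
E
```

```text
time_s: 18.12
eef_pos: [465.8, -302.2, 110.4]
ee_rot: [-0.499, 0.5, -0.5, -0.5]
force: [-0.3, 0.3, -1.4]
grip_width: 0.267
[ 465.98416688 -302.80197747  110.89620583] [[ 0.001 -1.    -0.001]
 [-0.002 -0.001  1.   ]
 [-1.    -0.001 -0.002]]
```

View pics/w24.png

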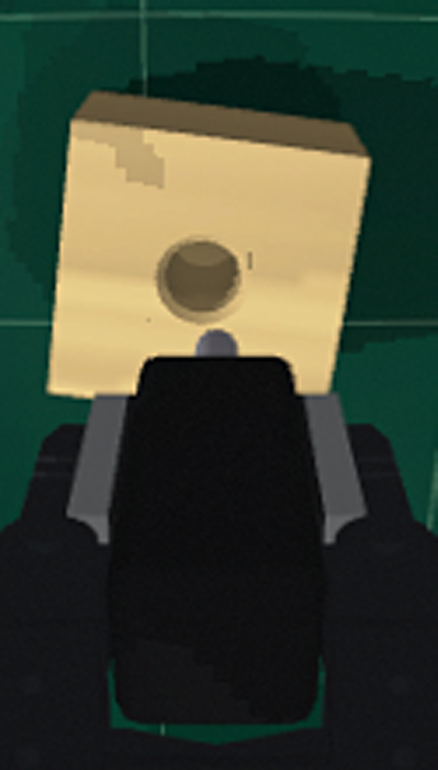

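View pics/s24.png

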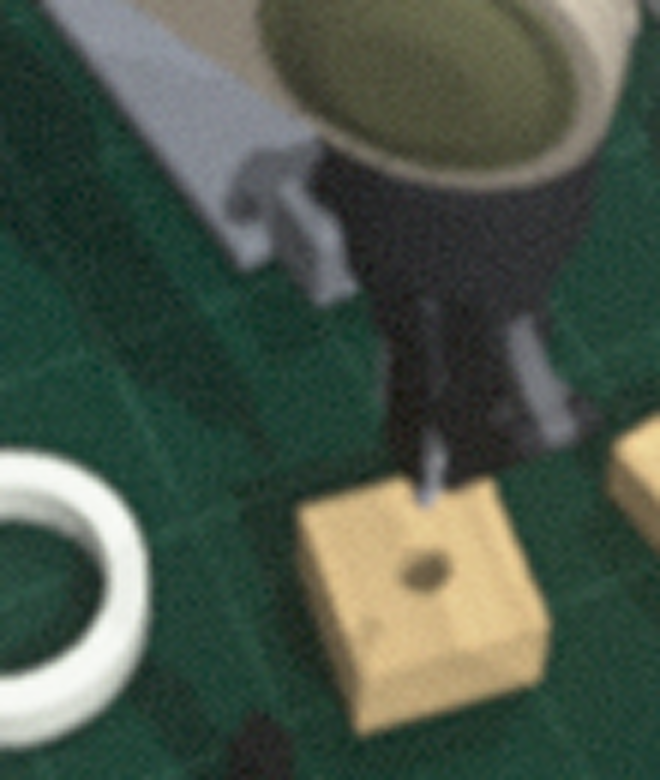

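```bash
cat > pegfit.py <<'E'
from ringfit import *
def pegfit(n,tipuv,holeuv,k):
    K,T,d=load(n); s,R=cur(); p=s["eef_pos"];M=R.as_matrix();S=S4()
    h=fat(K,T,*holeuv,38)
    for k0 in k:
        g=least_squares(lambda x:[fpix(K,T,p+M@np.array([k0-4,x[0],x[1]]))[0]-tipuv[0],np.min([fpix(K,T,p+M@(np.array([k0-4,x[0],x[1]])+w))[1] for w in S])-tipuv[1]],[0,0])
        peg=p+M@np.array([k0,g.x[0],g.x[1]]); dd=h-peg; dd[2]=0; print(k0,g.x.round(2),peg.round(1),"hole",h.round(1),"hole-peg tool yz",(M.T@dd)[1:].round(2))
E
python3 - <<'E'
from pegfit import *
f=lambda x,y:((x+.5)/3.5-.5+195,(y+.5)/3.5-.5+120)
pegfit("wrist24",f(217,328),f(199.5,279.5),(37,38,39))
E
```

```text
37 [1.53 0.68] [ 464.5 -302.2   73.9] hole [ 465.2 -306.    38. ] hole-peg tool yz [-0.7  -3.83]
38 [1.11 0.68] [ 464.9 -302.2   72.9] hole [ 465.2 -306.    38. ] hole-peg tool yz [-0.28 -3.83]
39 [0.7  0.69] [ 465.3 -302.2   71.9] hole [ 465.2 -306.    38. ] hole-peg tool yz [ 0.13 -3.83]
```

```bash
python3 -m jog '[{"linear":[0.02,-0.001,-0.0128],"rotation":[0,0,0],"grip":10},{"linear":[0.045,-0.001,-0.0128],"rotation":[0,0,0],"grip":10},{"linear":[0.07,-0.001,-0.0128],"rotation":[0,0,0],"grip":10},{"linear":[0.085,-0.001,-0.0128],"rotation":[0,0,0],"grip":10},{"linear":[0.09,-0.001,-0.0128],"rotation":[0,0,0],"grip":10},{"linear":[0.09,-0.001,-0.0128],"rotation":[0,0,0],"grip":10}]' 90
python3 - <<'E'
from snap import *
snap("wrist","wrist25"); crop("wrist25",195,150,320,280,5,"w25")
s,R=cur();print(s["eef_pos"],s["force"])
E
```

```text
time_s: 18.77
eef_pos: [466.1, -306.5, 83.2]
ee_rot: [-0.499, 0.5, -0.5, -0.5]
force: [-0.4, 0.2, -1.0]
grip_width: 0.269
[ 466.26970174 -306.67062671   83.70521435] [-0.20510163 -0.65351396 -1.13866559]
```

View pics/w25.png

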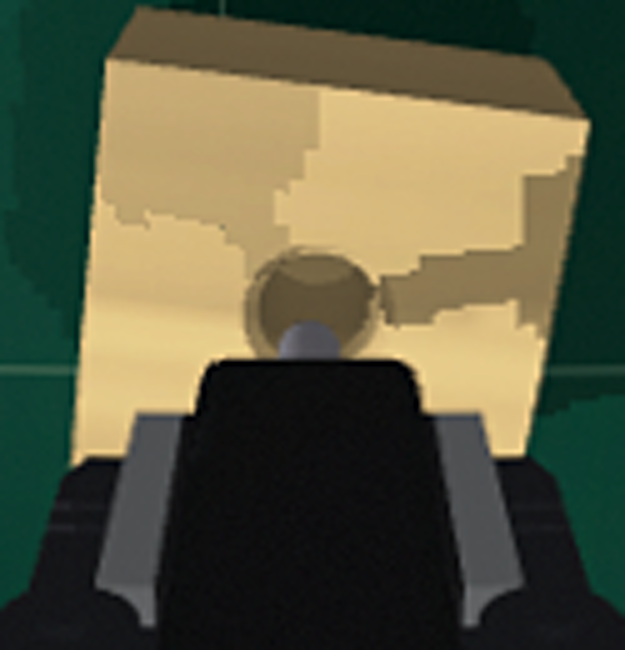

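```bash
python3 -m jog '[{"linear":[0.015,0,0.001],"rotation":[0,0,0],"grip":10},{"linear":[0.03,0,0.001],"rotation":[0,0,0],"grip":10},{"linear":[0.045,0,0.001],"rotation":[0,0,0],"grip":10},{"linear":[0.06,0,0.001],"rotation":[0,0,0],"grip":10},{"linear":[0.075,0,0.001],"rotation":[0,0,0],"grip":10},{"linear":[0.09,0,0.001],"rotation":[0,0,0],"grip":10},{"linear":[0.103,0,0.001],"rotation":[0,0,0],"grip":10},{"linear":[0.105,0,0.001],"rotation":[0,0,0],"grip":10},{"linear":[0.105,0,0.001],"rotation":[0,0,0],"grip":10}]' 90; python3 -c "
from h import *
s,R=cur();print(s['eef_pos'],s['force'],s['wrist_torque'])"
```

```text
time_s: 19.57
eef_pos: [466.2, -306.3, 51.9]
ee_rot: [-0.499, 0.501, -0.5, -0.5]
force: [-0.7, 0.3, -1.5]
grip_width: 0.266
[ 466.18926509 -306.3485009    51.89361175] [-0.70625286  0.3359451  -1.51240762] [0.07051552 0.02947085 0.00822827]
```

```bash
python3 -m jog '[{"linear":[0.005,0,0],"rotation":[0,0,0],"grip":10},{"linear":[0.01,0,0],"rotation":[0,0,0],"grip":10},{"linear":[0.015,0,0],"rotation":[0,0,0],"grip":10},{"linear":[0.015,0,0],"rotation":[0,0,0],"grip":10},{"linear":[0.015,0,0],"rotation":[0,0,0],"grip":10}]' 90; python3 -c "
from snap import *
s,R=cur();print(s['eef_pos'],s['force'],s['wrist_torque'])
snap('side','side26');crop('side26',215,220,325,350,6,'s26')
snap('wrist','wrist26');crop('wrist26',195,150,320,280,5,'w26')
"
```

```text
time_s: 19.98
eef_pos: [466.2, -306.4, 47.4]
ee_rot: [-0.499, 0.501, -0.5, -0.5]
force: [-0.0, -0.1, -0.6]
grip_width: 0.262
[ 466.18285584 -306.35886494   47.38389941] [-0.01534315 -0.06961544 -0.55840383] [-0.03452777 -0.02553843 -0.03972181]
```

View pics/s26.png

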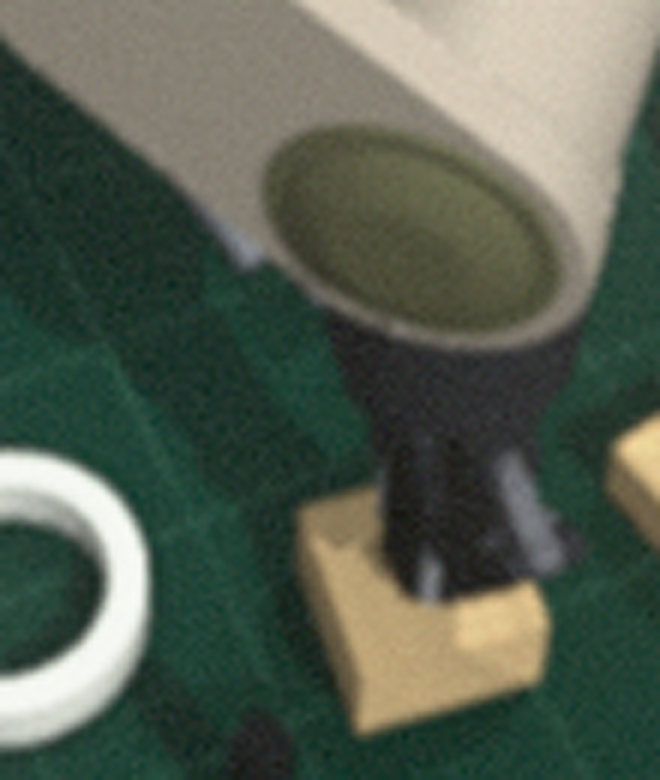

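View pics/w26.png

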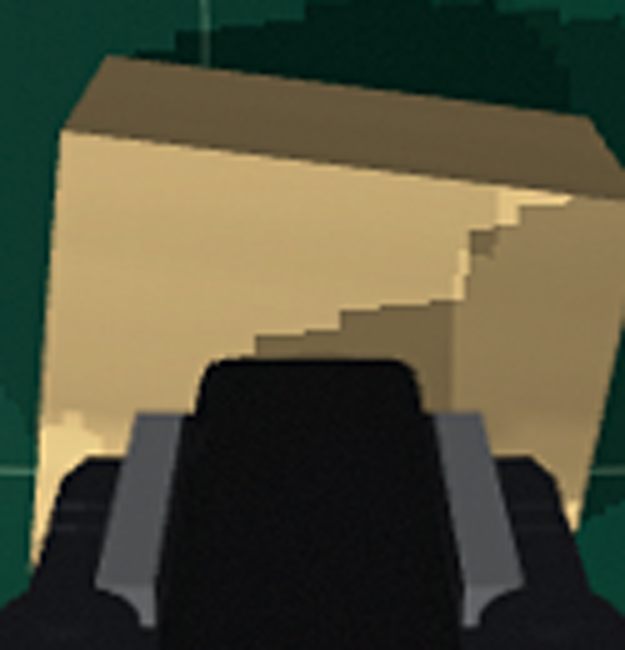

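Peg fully inside the hole, no contact force; lower the last millimetres gently.

```bash
python3 -m jog '[{"linear":[0.004,0,0],"rotation":[0,0,0],"grip":10},{"linear":[0.007,0,0],"rotation":[0,0,0],"grip":10},{"linear":[0.008,0,0],"rotation":[0,0,0],"grip":10},{"linear":[0.008,0,0],"rotation":[0,0,0],"grip":10}]' 90; python3 -c "
from h import *
s,R=cur();print(s['eef_pos'],s['force'],s['wrist_torque'])"
```

```text
time_s: 20.42
eef_pos: [466.2, -306.4, 45.1]
ee_rot: [-0.499, 0.501, -0.5, -0.5]
force: [-0.3, -0.0, 0.7]
grip_width: 0.272
[ 466.23192911 -306.44038523   45.13958047] [-0.25251343 -0.0023752   0.69132677] [ 0.02761498  0.04397049 -0.00087748]
```

```bash
python3 -m jog '[{"linear":[0.003,0,0],"rotation":[0,0,0],"grip":10},{"linear":[0.004,0,0],"rotation":[0,0,0],"grip":10},{"linear":[0.004,0,0],"rotation":[0,0,0],"grip":10}]' 90; python3 -c "
from h import *
s,R=cur();print(s['eef_pos'],s['force'],s['wrist_torque'])"
```

```text
time_s: 20.67
eef_pos: [466.3, -306.5, 45.1]
ee_rot: [-0.499, 0.501, -0.5, -0.5]
force: [-5.4, 3.0, 11.4]
grip_width: 0.269
[ 466.26424957 -306.46279601   45.05926734] [-5.38281336  3.0065493  11.41137024] [0.5964221  0.72759885 0.01581448]
```

```bash
python3 -m jog '[{"linear":[0,0,0],"rotation":[0,0,0],"grip":10},{"linear":[-0.001,0,0],"rotation":[0,0,0],"grip":23},{"linear":[-0.001,0,0],"rotation":[0,0,0],"grip":26},{"linear":[-0.001,0,0],"rotation":[0,0,0],"grip":32},{"linear":[-0.001,0,0],"rotation":[0,0,0],"grip":40},{"linear":[-0.001,0,0],"rotation":[0,0,0],"grip":50},{"linear":[-0.001,0,0],"rotation":[0,0,0],"grip":60},{"linear":[-0.001,0,0],"rotation":[0,0,0],"grip":60}]' 20; python3 -c "
from snap import *
s,R=cur();print(s['eef_pos'],s['force'],s['wrist_torque'])
snap('wrist','wrist27')"
```

```text
time_s: 21.33
eef_pos: [466.3, -306.5, 45.3]
ee_rot: [-0.499, 0.501, -0.5, -0.5]
force: [-0.5, 1.7, -0.3]
grip_width: 0.703
[ 466.28597625 -306.472249     45.33241883] [-0.5174102   1.73752616 -0.26775832] [-0.04870641  0.01726981  0.01218023]
```

View pics/wrist27.png

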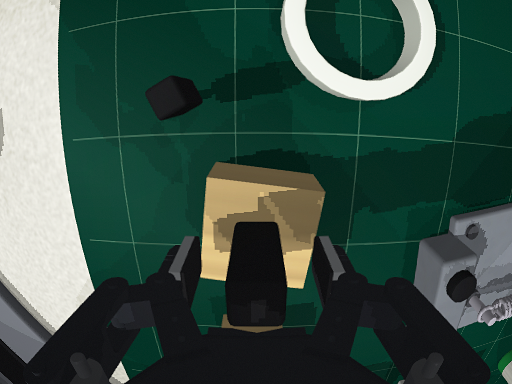

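Puller (256,270) stands between the free fingers; retract upward.

```bash
python3 -m jog '[{"linear":[-0.05,0,0],"rotation":[0,0,0],"grip":65},{"linear":[-0.12,0,0],"rotation":[0,0,0],"grip":70},{"linear":[-0.2,0,0],"rotation":[0,0,0],"grip":80},{"linear":[-0.3,0,0],"rotation":[0,0,0],"grip":85},{"linear":[-0.4,0,0],"rotation":[0,0,0],"grip":85},{"linear":[-0.5,0,0],"rotation":[0,0,0],"grip":85},{"linear":[-0.6,0,0],"rotation":[0,0,0],"grip":85},{"linear":[-0.6,0.3,0],"rotation":[0,0,0],"grip":85},{"linear":[-0.6,0.3,0],"rotation":[0,0,0],"grip":85},{"linear":[-0.6,0.3,0],"rotation":[0,0,0],"grip":85},{"linear":[-0.6,0.3,0],"rotation":[0,0,0],"grip":85}]' ; python3 -c "
from snap import *
for n in ('wrist','top','side'): snap(n,n+'28')
crop('side28',200,170,360,360,3.1,'s28'); crop('top28',210,140,340,230,6,'t28')
"
```

```text
time_s: 22.3
eef_pos: [374.8, -306.2, 225.7]
ee_rot: [0.5, -0.5, 0.501, 0.499]
force: [0.7, -1.2, -0.0]
grip_width: 0.996
```

View pics/s28.png

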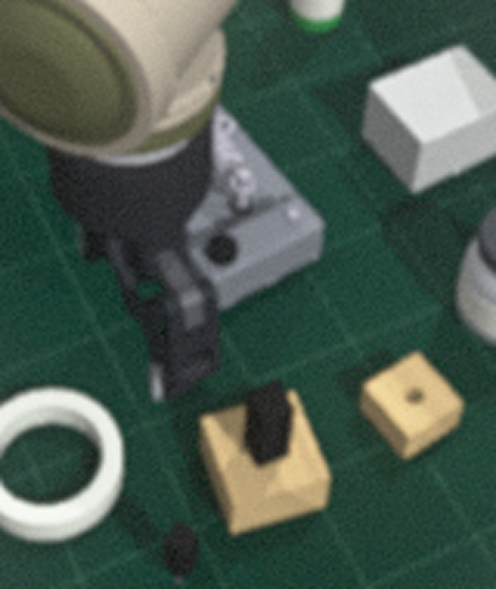

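View pics/t28.png

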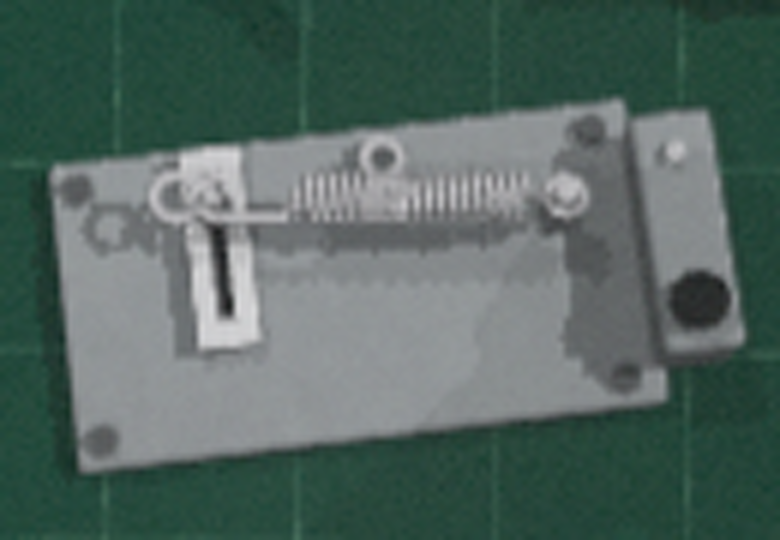

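View pics/top28.png

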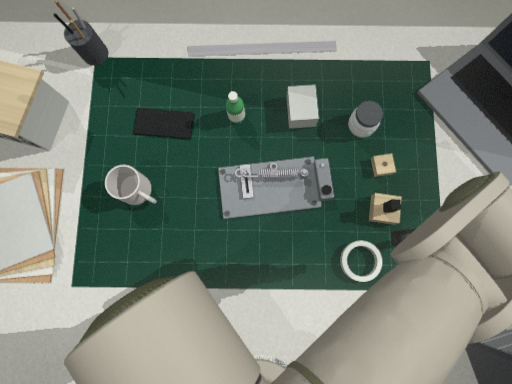

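```bash
python3 - <<'E'
from h import *
K,T,d=load("top28")
f=lambda x,y:((x+.5)/6-.5+210,(y+.5)/6-.5+140)
r=atz(K,T,*f(176,196),40);s=atz(K,T,*f(568,193),52);print(np.linalg.norm((r-s)[:2])-135.5)
E
python3 -c "
from rig import finish_job
print(finish_job())"
```

```text
22.525435063801524
the job is handed in; nothing more can be done
None
```

The spring is on the anchor post, and the larger puller is back upright in the 64 mm stand. I handed the job in at about 22 s.

- **Stretch:** I took the peg through the ring and stretched the spring to roughly 37–39 mm, which is under the 44 mm limit. That figure comes from the pull force (13.8–15.6 N), the arm position and the wrist pictures; the separate estimates differed by about 2 mm.
- **Touch and ease back:** I moved the spring sideways until the side force changed by about 2–3 N, which showed the shank touching the post. I then eased it back in small steps until the pull fell to about 0.
- **Puller return:** The grip met the top of the stand with about 11 N before I released it.

**Last checks:**
- The top picture shows the hook around the post and still there after the arm withdrew. The measured stretch is about 22.5 mm, within the 22–24 mm seated range.
- The puller stands upright.
- The other objects visible in the last top picture, including the collar on the plate, look undisturbed. The fallen small puller is partly hidden by the arm there, but the side picture shows it in its original place.

Two readings disagreed. The camera views differed by about 3.5 mm on where the post stands along the slot; the touch settled that. The last close-up wrist view of the hook was also partly hidden by the puller.

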